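# Balance the carton of fittings on the counter scale

## Task

Weigh the carton on the counter balance: press the 500 g counterweight and then whichever one of the smaller ones brings the beam to float level onto the two spindles of the empty pan, one weight to a spindle and each pushed fully home onto the plate. Press slowly and gently, for the bearings are delicate; leave the weights not needed on the counter, and do not touch the carton or disturb the other things.

Things in the scene. Friction and masses are not known exactly. Their poses are not given: they have to be found in the camera images.
- weight_100: loose 100 g steel counterweight standing on the counter: flat disc 36 mm in diameter and 8 mm thick with a round grip hub (26 mm diameter, 20 mm high) on top, so 28 mm high in all; bored through along its axis with a 15 mm hole. Grip it by the hub from above. Origin: centre of its underside; z up along the bore.
- weight_200: loose 200 g steel counterweight standing on the counter: flat disc 50 mm in diameter and 10 mm thick with a round grip hub (26 mm diameter, 20 mm high) on top, so 30 mm high in all; bored through along its axis with a 15 mm hole. Grip it by the hub from above. Origin: centre of its underside; z up along the bore.
- weight_300: loose 300 g steel counterweight standing on the counter: flat disc 64 mm in diameter and 10 mm thick with a round grip hub (26 mm diameter, 20 mm high) on top, so 30 mm high in all; bored through along its axis with a 15 mm hole. Grip it by the hub from above. Origin: centre of its underside; z up along the bore.
- weight_500: loose 500 g steel counterweight standing on the counter: flat disc 80 mm in diameter and 12 mm thick with a round grip hub (26 mm diameter, 20 mm high) on top, so 32 mm high in all; bored through along its axis with a 15 mm hole. Grip it by the hub from above. Origin: centre of its underside; z up along the bore.
- beam (a joint): tilt of the beam, rad: 0 level (pointer in the dial's fork gap), negative = load side down, positive = counterweight side down; rubber stops at about -0.15 and +0.15. Starts on the load-side stop. Between the stops it floats and tilts 0.047 rad per 100 g of difference between the pans. Level means within 0.028 of 0. Settles about 1 s after being let go.
- weight_pan: empty counterweight pan, on the balance's -y side: rubber-lined plate 182 x 104 x 4 mm kept level by the linkage; it moves up or down some 20 mm from level to a stop and gives way under a push, springing back up if let go suddenly. Origin: its bearing, 39 mm under the centre of the plate's upper face; x along the long side from near to far spindle, y towards the pivot, z up. The bearings stand 40 N on the pan in all, resting weights and leaf grip (up to 15 N) included.
- spindle_near (a point): foot of the near spindle, on the plate's upper face; axes as the pan's. Spindle: 11 mm core, cone tip 44 mm above the plate; on its x sides two sprung rubber-faced leaves, 6 to 36 mm up, 18 mm across when free, grip the bore. Push a weight down against some 4 N of drag (more than the small ones weigh) while the pan sinks, often to its stop, till the underside bears on the plate; it then stays.
- spindle_far (a point): foot of the far spindle, on the plate's upper face: the same as the near one, 84 mm from it along the pan's x. Pushing a weight home takes 3 to 8 N from the hand (more if off-centre): at an 8 N push it is mostly home, the pan down on its rubber stop (3 to 5 N per mm); if it still stands high, push on; at 12 mm/s that is safe. Hitting it at 40 mm/s, or pushing on once it is home, is not.
- balance: fixed counter balance, base 130 x 190 x 40 mm, dial post and pointer in the middle up to 262 mm high; the beam runs along its y at 75 mm above the counter. Origin: centre of the base's underside; load pan on its +y side.
- load: open carton of cable fittings, 130 x 94 x 70 mm, strapped to the load pan (+y side), of unknown mass between 570 and 830 g; leave it alone. Origin: centre of its underside.
- tape: roll of clear tape lying flat, 84 mm diameter, 40 mm high; bystander. Origin: centre of its underside.
- fuse_box: closed carton 70 x 100 x 50 mm; bystander. Origin: centre of its underside.
- jar: jar, 64 mm diameter, 90 mm high; bystander. Origin: centre of its underside.
- driver: screwdriver lying on the counter; bystander. Origin: on its underside.

How it is judged:
By the outcome, as a careful person would: the job done as asked, in the order asked, and still so for the second after the job is handed in, with the robot touching nothing.
It also fails if it takes over 69 s, if anything falls off the work surface, if the arm or the gripper's body presses on something with over 40 N, if the wrist force passes 120 N, or if a joint passes its speed limit or range.

## Robot

A 7-joint arm with a two-finger parallel gripper is mounted at the origin on the work surface. World frame = base frame: x ahead of the robot, y to its left, z up, the work surface at z = 0. Lengths are in m, angles in rad, forces in N, time in s.
With the tool pointing down it reaches from about 0.4 to 0.85 m from the base axis. Payload 10.4 kg.
Tool frame: the origin (TCP) lies on the centre line of the jaws, within the pads' length; the fingertips stand 8 mm ahead of it and the grasp point (between the pads) lies 11 mm behind it; z points along the fingers, y is the direction in which the jaws open and shut (so a half turn about z gives the same grasp; the last joint's range is limited). The gripper opens to 85 mm and grips with 20 to 120 N. Pads are 22 mm wide; open, the fingers measure 114 mm over their backs; the gripper's body (76 mm by 85 mm) begins 54 mm behind the grasp point. The pads swing forward as they close: fully open they stand 13 mm farther back than shut.
Start: joints at [1.256, 0.332, -0.065, 1.46, 0.022, 1.35, -0.088], TCP at [0.18, -0.599, 0.239] pointing down, gripper open.
Joint ranges: [-2.6, 2.6], [-0.5, 2.12], [-1.47, 1.34], [0.16, 2.42], [-1.27, 4.41], [0.06, 2.06], [-2.6, 2.6]. Speed limits (rad/s): [2.22, 2.22, 2.79, 2.79, 3.14, 3.14, 3.14].

## Interface

Orientations are given as a unit quaternion [x, y, z, w].
In Python, from workcell import manip gives the robot as it stands.
- The arm moves only by the tool arm_command, never from a script. Its argument "targets" is text: rows parted by semicolons, each of 6 numbers parted by spaces: the shift along the tool's x, y, z in mm, then the turn, a rotation vector about the tool's x, y, z in rad. A call has 1 to 5 rows; each row shifts and turns the commanded pose from where the row before left it, along the tool's axes as they then stand; what a row does not reach is not made up. A row lasts 1/8 s, in which the tool goes at most 62.5 mm and 10.7 degrees, less where a joint would pass 70% of its speed; a pose out of reach is approached as far as the arm can. A call is refused whole if a number of a shift passes 62.5 or a number of a turn 0.188, either way. A call with a gripper value outside its range is refused whole. "grip" is the finger opening in mm, from 0 to 85.4, set as the call begins (left out, the last holds). The fingers move at their own pace and stop on an object; "squeeze" is the grip in N (left out, the last holds). Time passes only in rows, so rows that do not move let the fingers close. It gives the time, the measured TCP pose, the force and the opening at its end, in the units of the state.
- manip.get_obs(): the state, without advancing time (a new reading comes with each control period).
- manip.camera(name): name is "side" or "top" or "wrist"; returns a dict with "frame" (384x512x3 uint8, red, green, blue), "vertical_fov" (degrees; the focal length in pixels is half the picture's height over the tangent of half this angle, whatever the lens; pixels are square), "cx", "cy" (the principal point, pixels), "distortion" ([k1, k2, p1, p2, k3] as OpenCV has them; the pictures are not rectified), "rvec" (rotation vector, rad) and "tvec" (3), from world to camera coordinates, as OpenCV has them. Camera axes: x right, y down, z forward; pixel columns grow to the right and rows downward; lengths in m; the calibration is good to about 2 mm. A picture is of the moment at which its call begins. There is no depth.
- manip.hand_in(): hands the job in, once; it reports no verdict.
Trained networks look in a picture, given as the dict that the camera call returned (one of the last four; its "shot" number tells which), for a name from the list of things; names that differ only in an ending like _2 or _b are one class to them, and where a whole thing is asked for, a point or a joint stands for the part that bears it (a point fixed in the world has none). Each returns a list of dicts, best first, with "p" (0 to 1); they miss things now and then, are a little off and sometimes report something else, mostly with a low value. They report only what shows in the picture. A call takes as long as a camera call.
- manip.search_frame(picture, name): "xyz" ([x, y, z] in m, in the coordinates of the camera as it stood for that picture, good to about 4 mm: the middle of the surface that is visible of it).
The state is a dict: "clock": time; "joint_pos": joint angles; "joint_velocities": joint speeds; "tau": joint torques, N m; "position": TCP position; "ee_rot": TCP orientation; "ft_force": force on the tool from outside, world axes, zero at the start; "torque": the same for the moment, N m; "grip_width": opening from 0.0 (shut) to 1.0 (fully open).
Only numpy, scipy, OpenCV 4.12 (cv2) and the standard library are available. Lean on these libraries where they do the work, as an engineer would, in place of code of your own. Each camera call takes 0.05 s, during which the arm holds its last target.

## Working session

There is one attempt and no reset: what is moved stays moved. The work goes in short steps, Python scripts to look and compute and a tool call to move; the robot and the scene stay as the last step left them, time stands still between calls to the robot, and variables do not carry over. Pictures are saved under pics/ and viewed, and the job is handed in when it is done.

Besides the shell and the picture viewer there is one more tool, called after "Emit:" as name(argument=value, ...), one argument or row to a line, values as JSON. arm_command: Moves the arm, as the interface text tells. Its arguments: {"type":"object","properties":{"targets":{"type":"string"},"grip":{"type":"number"},"squeeze":{"type":"number"}},"required":["targets"]}

```bash
mkdir -p pics; ls; cat > h.py <<'E'
import numpy as np, cv2, pickle
from workcell import manip
from scipy.spatial.transform import Rotation as R
def shot(n,fn=None):
    c=manip.camera(n)
    if fn: cv2.imwrite('pics/'+fn+'.png',cv2.cvtColor(c['frame'],cv2.COLOR_RGB2BGR)); pickle.dump(c,open('pics/'+fn+'.pkl','wb'))
    return c
def K(c):
    h=c['frame'].shape[0]; f=h/2/np.tan(np.radians(c['vertical_fov'])/2)
    return np.array([[f,0,c['cx']],[0,f,c['cy']],[0,0,1]])
def RT(c): return cv2.Rodrigues(np.array(c['rvec'],float))[0],np.array(c['tvec'],float).ravel()
def toworld(c,p):
    r,t=RT(c); return r.T@(np.array(p)-t)
def proj(c,P):
    return cv2.projectPoints(np.array(P,float).reshape(-1,1,3),np.array(c['rvec'],float),np.array(c['tvec'],float),K(c),np.array(c['distortion'],float))[0].reshape(-1,2)
def ray(c,uv):
    u=cv2.undistortPoints(np.array(uv,float).reshape(-1,1,2),K(c),np.array(c['distortion'],float)).reshape(2)
    r,t=RT(c); return r.T@(-t), r.T@np.array([u[0],u[1],1.])
def onz(c,uv,z):
    o,d=ray(c,uv); return o+d*(z-o[2])/d[2]
def obs():
    o=manip.get_obs(); return o
E
python3 - <<'E'
from h import *
names="weight_100 weight_200 weight_300 weight_500 weight_pan spindle_near spindle_far balance load tape fuse_box jar driver beam".split()
for cam in ['top','side','wrist']:
    c=shot(cam,cam+'0'); print(cam)
    for n in names:
        for d in manip.search_frame(c,n)[:2]:
            print(n,round(d['p'],2),np.round(toworld(c,d['xyz']),3),np.round(proj(c,toworld(c,d['xyz']))[0]))
o=obs();print(o)
E
```

```text
pics
top
weight_100 0.79 [ 0.434 -0.22   0.009] [341. 252.]
weight_100 0.68 [ 0.552 -0.36   0.01 ] [390. 205.]
weight_200 0.79 [ 0.434 -0.22   0.009] [341. 252.]
weight_200 0.68 [ 0.552 -0.36   0.01 ] [390. 205.]
weight_300 0.79 [ 0.434 -0.22   0.009] [341. 252.]
weight_300 0.68 [ 0.552 -0.36   0.01 ] [390. 205.]
weight_500 0.79 [ 0.434 -0.22   0.009] [341. 252.]
weight_500 0.68 [ 0.552 -0.36   0.01 ] [390. 205.]
weight_pan 0.83 [ 0.602 -0.009  0.134] [259. 182.]
spindle_near 0.81 [ 0.601 -0.006  0.133] [258. 183.]
spindle_far 0.66 [ 0.604 -0.01   0.133] [260. 182.]
balance 0.93 [0.591 0.124 0.132] [203. 189.]
balance 0.57 [0.598 0.158 0.131] [189. 186.]
load 0.96 [0.594 0.243 0.158] [149. 187.]
tape 0.67 [ 0.435 -0.091  0.039] [293. 253.]
fuse_box 0.61 [0.422 0.378 0.044] [108. 263.]
jar 0.98 [ 0.699 -0.328  0.089] [384. 144.]
jar 0.24 [ 0.447 -0.356  0.017] [393. 245.]
driver 0.65 [ 0.753 -0.188  0.02 ] [323. 134.]
beam 0.79 [0.597 0.158 0.133] [188. 187.]
side
weight_100 0.85 [ 0.451 -0.369  0.017] [215. 338.]
weight_100 0.79 [ 0.548 -0.259  0.017] [259. 293.]
weight_200 0.85 [ 0.
[... 876 characters left out ...]
: array([ 1.25637241,  0.33221872, -0.06465576,  1.46012112,  0.02161178,
        1.34989244, -0.08851703]), 'joint_velocities': array([-4.12128767e-05,  2.31057603e-03, -6.65316342e-05,  1.24130207e-03,
        7.51555401e-04, -4.22947521e-04, -5.10801915e-04]), 'tau': array([-2.19971292e-05, -6.25222564e+01,  4.90326772e-02, -3.91824138e+01,
        1.64925068e-02,  1.88580052e-03,  2.30468316e-05]), 'position': array([ 0.1798043 , -0.59859277,  0.23931562]), 'ee_rot': array([9.89377545e-01, 1.45368745e-01, 1.01224850e-08, 2.80489842e-05]), 'ft_force': array([ 0.3572526 , -0.13903406, -0.20772051]), 'torque': array([-0.01884921, -0.0106087 , -0.08201171]), 'grip_width': 0.9979938524407264}
```

View pics/top0.png

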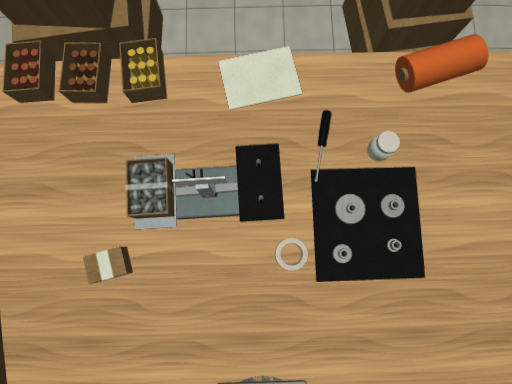

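View pics/side0.png

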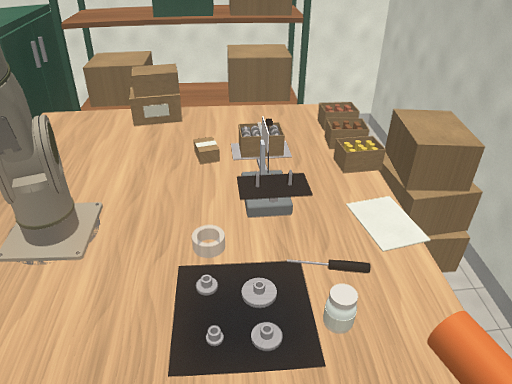

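```bash
python3 - <<'E'
import cv2
for n,(a,b,c,d) in {'top':(110,290,230,420),'side':(110,370,180,380)}.items():
    i=cv2.imread(f'pics/{n}0.png')[a:b,c:d]; s=min(4,800/i.shape[1],600/i.shape[0])
    s=int(s*10)/10; print(n,s); cv2.imwrite(f'pics/{n}0z.png',cv2.resize(i,None,fx=s,fy=s,interpolation=cv2.INTER_CUBIC))
E
```

```text
top 3.3
side 2.3
```

View pics/top0z.png

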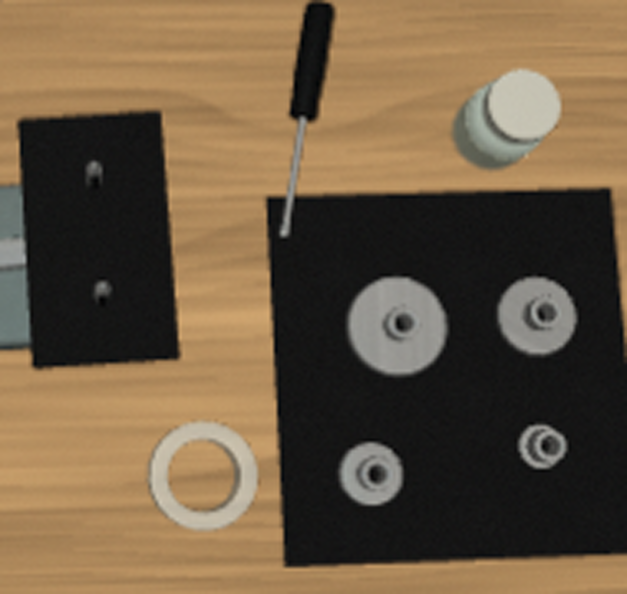

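View pics/side0z.png

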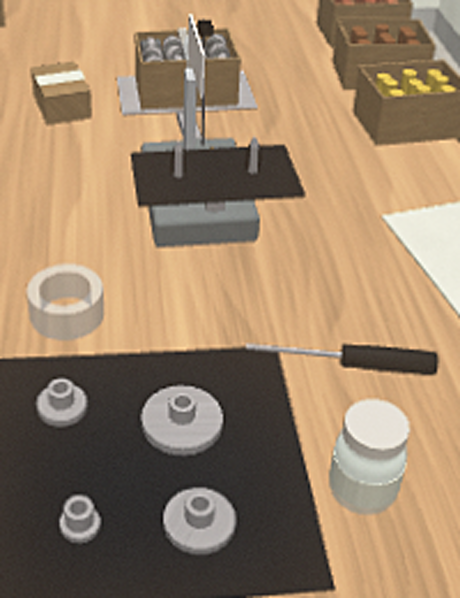

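```bash
python3 - <<'E'
from h import *
T=pickle.load(open('pics/top0.pkl','rb'));S=pickle.load(open('pics/side0.pkl','rb'))
for c in (T,S):
    r,t=RT(c); print('cam at',-r.T@t, c['distortion'])
zt=lambda x,y:(230+x/3.3,110+y/3.3)
zs=lambda x,y:(180+x/2.3,110+y/2.3)
def tri(a,b):
    o1,d1=ray(T,a);o2,d2=ray(S,b)
    A=np.array([d1,-d2]).T; k=np.linalg.lstsq(A,o2-o1,rcond=None)[0]
    p,q=o1+d1*k[0],o2+d2*k[1]; return np.round((p+q)/2,4),np.round(np.linalg.norm(p-q)*1e3,1)
for n,h,dt,a,b,disc,ds in [('500',.032,.012,(402,322),(182,398),(397,326),(182,421)),('300',.030,.01,(545,313),(199,500),(537,316),(200,520)),('200',.030,.01,(376,473),(60,383),(371,474),(62,403)),('100',.028,.008,(549,445),(79,503),(542,447),(80,518))]:
    print(n,onz(T,zt(*a),h).round(4),onz(T,zt(*disc),dt/2+.003).round(4),onz(S,zs(*b),h).round(4),tri(zt(*a),zs(*b)))
for n,a,b in [('near',(102,284),(179,143)),('far',(93,164),(254,139))]:
    print(n,onz(T,zt(*a),.178).round(4),onz(S,zs(*b),.178).round(4),tri(zt(*a),zs(*b)))
cr=[onz(T,zt(*p),.134) for p in [(20,120),(160,112),(180,357),(33,367)]]
print(np.round(cr,4),np.mean(cr,0))
for p in [(132,152),(292,147),(303,194),(140,203)]: print(onz(S,zs(*p),.134).round(4))
W=shot('wrist','w0'); r,t=RT(W); print(-r.T@t,r.T[:,2],obs()['position'])
E
```

```text
cam at [0.44188739 0.00936558 1.01650408] [-0.05036476  0.          0.          0.          0.        ]
cam at [ 0.48345692 -0.83853975  0.69486896] [-0.11186776  0.          0.          0.          0.        ]
500 [ 0.5468 -0.25    0.032 ] [ 0.5461 -0.2518  0.009 ] [ 0.5494 -0.2446  0.032 ] (array([ 0.5476, -0.2489,  0.0366]), np.float64(2.6))
300 [ 0.5508 -0.3659  0.03  ] [ 0.5509 -0.3674  0.008 ] [ 0.5537 -0.3611  0.03  ] (array([ 0.5518, -0.3643,  0.0343]), np.float64(2.9))
200 [ 0.4296 -0.2225  0.03  ] [ 0.4287 -0.2236  0.008 ] [ 0.4314 -0.2154  0.03  ] (array([ 0.4308, -0.221 ,  0.0359]), np.float64(2.2))
100 [ 0.4466 -0.3612  0.028 ] [ 0.4453 -0.3633  0.007 ] [ 0.4498 -0.3557  0.028 ] (array([ 0.4483, -0.3593,  0.0329]), np.float64(3.5))
near [ 0.5629 -0.0105  0.178 ] [ 0.5642 -0.0152  0.178 ] (array([ 0.564 , -0.0106,  0.175 ]), np.float64(1.3))
far [ 0.6459 -0.007   0.178 ] [ 0.6464 -0.0121  0.178 ] (array([ 0.647 , -0.007 ,  0.1747]), np.float64(0.7))
[[ 0.6907  0.044   0.134 ]
 [ 0.6939 -0.0575  0.134 ]
 [ 0.5159 -0.0647  0.134 ]
 [ 0.5118  0.0387  0.134 ]] [ 0.60308514 -0.00988255  0.134     ]
[0.5154 0.0388 0.134 ]
[0.7019 0.038  0.134 ]
[ 0.6957 -0.0568  0.134 ]
[ 0.5194 -0.0619  0.134 ]
[ 0.26024362 -0.57590077  0.37318001] [-0.31086708 -0.09336707 -0.94585636] [ 0.17980961 -0.59857807  0.23931798]
```

View pics/w0.png

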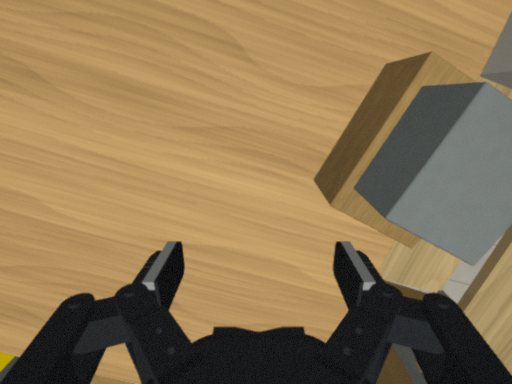

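Emit:
arm_command(
  targets="45 -23 0 0 0 0; 45 -23 0 0 0 0; 45 -23 0 0 0 0; 45 -23 0 0 0 0; 45 -23 0 0 0 0",
  grip=60,
  squeeze=60,
)

```text
clock: 2.92
position: [0.3632, -0.4225, 0.2395]
ee_rot: [0.989, 0.145, 0.0, 0.0]
ft_force: [0.0, 0.2, -0.1]
grip_width: 0.699
```

Emit:
arm_command(
  targets="45 -23 10 0 0 0; 45 -23 20 0 0 0; 45 -23 20 0 0 0; 45 -23 20 0 0 0.1; 45 -23 20 0 0 0.15",
)

```text
clock: 3.55
position: [0.549, -0.2516, 0.149]
ee_rot: [1.0, 0.019, 0.0, 0.0]
ft_force: [0.4, -0.5, -1.0]
grip_width: 0.706
```

Emit:
arm_command(
  targets="0 0 0 0 0 0",
)

```text
clock: 3.68
position: [0.55, -0.2478, 0.1474]
ee_rot: [1.0, 0.023, -0.001, -0.002]
ft_force: [-0.2, -0.7, 0.7]
grip_width: 0.705
```

```bash
cat >> h.py <<'E'
def goto(target,yaw):
    o=obs(); Rm=R.from_quat(o['ee_rot']); p=o['position']
    Rt=R.from_matrix(np.array([[np.cos(yaw),np.sin(yaw),0],[np.sin(yaw),-np.cos(yaw),0],[0,0,-1]]))
    print('clk',o['clock'],'p',p.round(4),'F',o['ft_force'].round(2),'g',round(o['grip_width']*85.4,1),'tool delta mm',(Rm.inv().apply(np.array(target)-p)*1e3).round(1),'rot',(Rm.inv()*Rt).as_rotvec().round(3), 'j',o['joint_pos'].round(2))
E
python3 - <<'E'
from h import *
c=shot('wrist','w1')
goto([.547,-.25,.1],.036)
for x in 'weight_500',:
  for d in manip.search_frame(c,x)[:3]: print(d['p'],toworld(c,d['xyz']))
print(proj(c,[[.547,-.25,.032],[.547,-.25,.012]]))
E
```

```text
clk 3.725 p [ 0.5488 -0.2506  0.1483] F [-0.8  -1.07  0.04] g 60.0 tool delta mm [-1.7 -0.6 48.3] rot [-0.001  0.001  0.009] j [ 0.62  0.37 -0.33  1.62  0.13  1.17 -1.27]
0.73 [ 0.55739775 -0.36410402  0.0092745 ]
0.7 [ 0.43873497 -0.22386923  0.00940331]
0.65 [ 0.4614026  -0.36460468  0.01546644]
[[259.33556375 190.13257873]
 [259.33201105 183.94632309]]
```

View pics/w1.png

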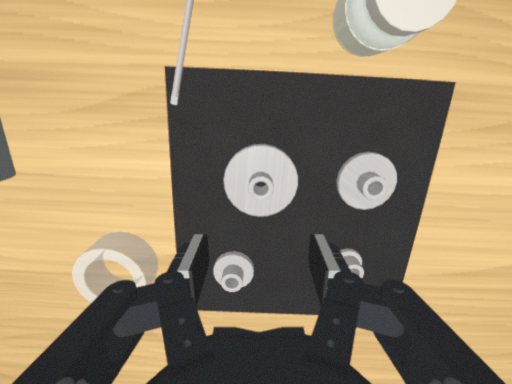

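```bash
python3 - <<'E'
from h import *
c=pickle.load(open('pics/w1.pkl','rb'))
i=cv2.cvtColor(c['frame'],cv2.COLOR_RGB2BGR)[130:230,210:310]
cv2.imwrite('pics/w1z.png',cv2.resize(i,None,fx=6,fy=6,interpolation=cv2.INTER_CUBIC))
g=cv2.cvtColor(c['frame'],cv2.COLOR_RGB2GRAY); m=(g>110).astype(np.uint8)
m[:, :]=cv2.morphologyEx(m,cv2.MORPH_CLOSE,np.ones((9,9)))
n,l,s,ce=cv2.connectedComponentsWithStats(m)
k=l[180,235]; cs,_=cv2.findContours((l==k).astype(np.uint8),cv2.RETR_EXTERNAL,cv2.CHAIN_APPROX_NONE); e=cv2.fitEllipse(max(cs,key=len)); print(e, onz(c,e[0],.011))
print(onz(c,(262,183),.032),proj(c,[[.56,-.25,.032]]))
E
```

```text
((260.3350830078125, 180.0169219970703), (71.7530746459961, 73.77718353271484), 88.83111572265625) [ 0.55112497 -0.25087719  0.011     ]
[ 0.55457408 -0.2522773   0.032     ] [[259.95755416 177.62989534]]
```

View pics/w1z.png

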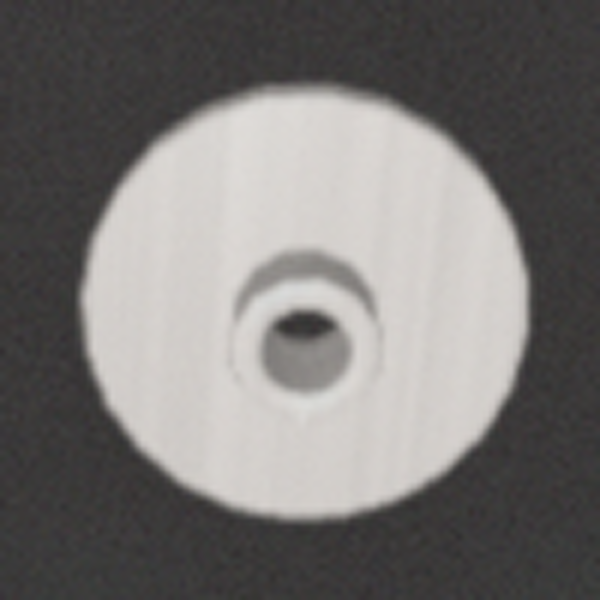

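Emit:
arm_command(
  targets="0 0 45 0 0 0.009; 0 0 45 0 0 0; 0 0 25 0 0 0; 0 0 11 0 0 0; 0 0 0 0 0 0",
  grip=60,
)

```text
clock: 4.4
position: [0.5476, -0.2536, 0.0237]
ee_rot: [1.0, 0.016, -0.0, 0.0]
ft_force: [0.7, 0.2, 0.3]
grip_width: 0.705
```

```bash
python3 - <<'E'
from h import *
goto([.5495,-.251,.0215],.036)
c=shot('wrist','w2')
E
```

```text
clk 4.4 p [ 0.5476 -0.2536  0.0237] F [0.74 0.23 0.25] g 60.2 tool delta mm [ 2.  -2.5  2.2] rot [ 0.     0.    -0.004] j [ 0.6   0.51 -0.31  1.71  0.18  0.94 -1.31]
```

View pics/w2.png

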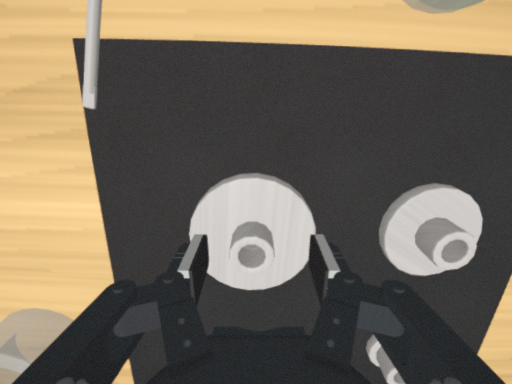

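```bash
python3 - <<'E'
from h import *
c=pickle.load(open('pics/w2.pkl','rb'))
print(onz(c,(251.5,256),.032), onz(c,(252,231),.012))
p=[.5476,-.2536]
print(proj(c,[[*p,.0237],[*p,.032],[*p,.012]]))
i=cv2.cvtColor(c['frame'],cv2.COLOR_RGB2BGR)[160:310,170:340]
cv2.imwrite('pics/w2z.png',cv2.resize(i,None,fx=4,fy=4,interpolation=cv2.INTER_CUBIC))
E
```

```text
[ 0.54940406 -0.25125628  0.032     ] [ 0.55416451 -0.25097333  0.012     ]
[[255.80067474 250.74524585]
 [255.6694087  258.92636116]
 [255.96482427 240.52176435]]
```

View pics/w2z.png

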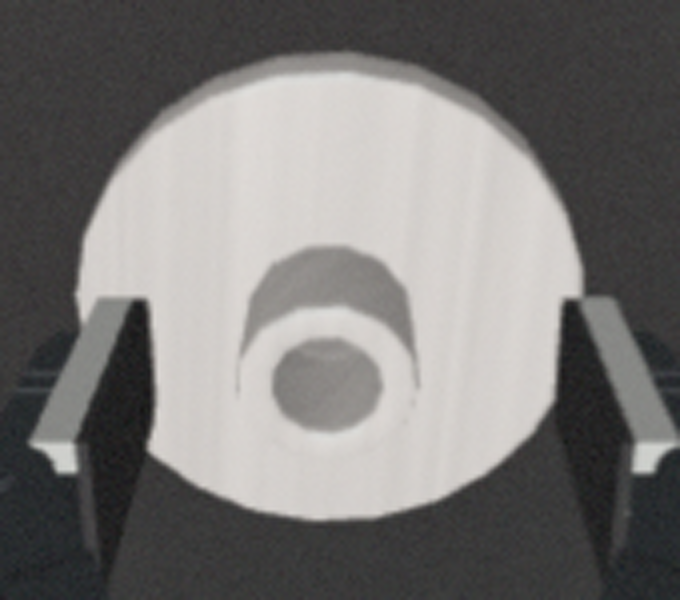

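Emit:
arm_command(
  targets="2 -3 2 0 0 0; 0 0 0 0 0 0",
  grip=40,
)

```text
clock: 4.7
position: [0.5505, -0.2493, 0.0221]
ee_rot: [1.0, 0.017, 0.001, 0.0]
ft_force: [-0.2, -0.6, -0.7]
grip_width: 0.469
```

Emit:
arm_command(
  targets="0 0 0 0 0 0; 0 0 0 0 0 0; 0 0 0 0 0 0",
  grip=15,
  squeeze=60,
)

```text
clock: 5.08
position: [0.5502, -0.2497, 0.0221]
ee_rot: [1.0, 0.016, 0.0, 0.0]
ft_force: [-2.1, 1.4, 6.0]
grip_width: 0.274
```

```bash
python3 - <<'E'
from h import *
goto([.5495,-.251,.0215],.036)
c=shot('wrist','w3')
i=cv2.cvtColor(c['frame'],cv2.COLOR_RGB2BGR)[160:310,170:340]
cv2.imwrite('pics/w3z.png',cv2.resize(i,None,fx=4,fy=4,interpolation=cv2.INTER_CUBIC))
E
```

```text
clk 5.075 p [ 0.5502 -0.2497  0.0221] F [-2.08  1.38  6.05] g 23.4 tool delta mm [-0.8  1.3  0.6] rot [ 0.    -0.001 -0.003] j [ 0.6   0.51 -0.31  1.71  0.19  0.94 -1.32]
```

View pics/w3z.png

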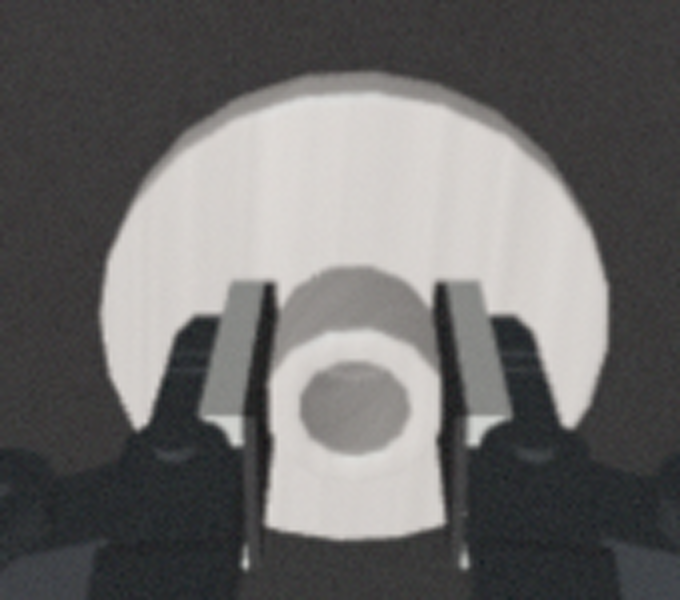

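Emit:
arm_command(
  targets="0 0 -8 0 0 0; 0 0 -40 0 0 0; 0 0 -60 0 0 0; 0 0 -60 0 0 0; 0 0 -50 0 0 0",
)

```text
clock: 5.75
position: [0.5495, -0.2495, 0.2417]
ee_rot: [1.0, 0.016, 0.0, 0.0]
ft_force: [0.9, 0.7, -5.2]
grip_width: 0.272
```

Emit:
arm_command(
  targets="10 -40 0 0 0 0; 20 -50 0 0 0 0; 20 -50 0 0 0 0; 10 -30 0 0 0 0; 0 0 0 0 0 0",
)

```text
clock: 6.38
position: [0.6043, -0.0737, 0.2389]
ee_rot: [1.0, 0.019, -0.0, -0.001]
ft_force: [-0.4, -0.6, -4.2]
grip_width: 0.274
```

```bash
python3 - <<'E'
from h import *
goto([.647,-.008,.235],.036)
c=shot('wrist','w4')
for n in ('spindle_far','spindle_near'):
  for d in manip.search_frame(c,n)[:2]: print(d['p'],toworld(c,d['xyz']))
shot('side','s4')
E
```

```text
clk 6.375 p [ 0.6043 -0.0737  0.2389] F [-0.38 -0.56 -4.25] g 23.4 tool delta mm [ 45.2 -64.    4. ] rot [-0.002  0.001  0.002] j [ 0.39  0.33 -0.43  1.49  0.14  1.35 -1.58]
0.94 [ 0.63409109 -0.00176434  0.13696444]
0.6 [ 0.63907306 -0.00476146  0.12988934]
```

View pics/w4.png

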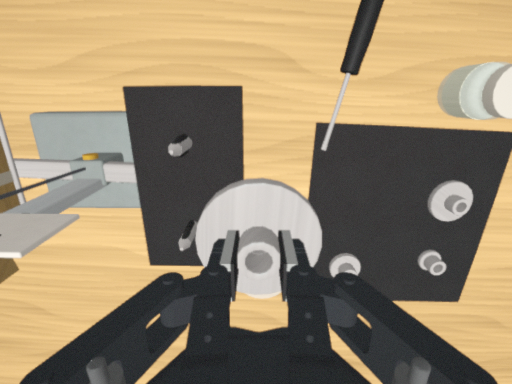

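View pics/s4.png

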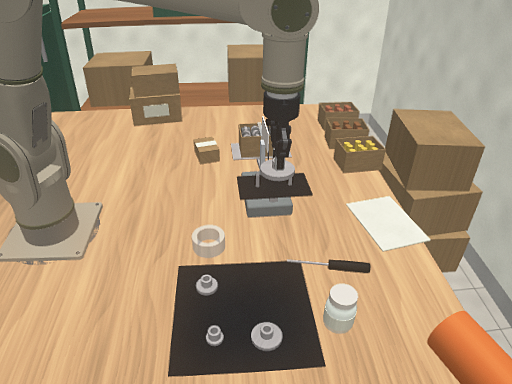

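```bash
python3 - <<'E'
from h import *
c=pickle.load(open('pics/w4.pkl','rb'))
i=cv2.cvtColor(c['frame'],cv2.COLOR_RGB2BGR)[80:300,120:330]
cv2.imwrite('pics/w4z.png',cv2.resize(i,None,fx=2.7,fy=2.7,interpolation=cv2.INTER_CUBIC))
i=cv2.cvtColor(c['frame'],cv2.COLOR_RGB2BGR)[125:265,160:220]
cv2.imwrite('pics/w4y.png',cv2.resize(i,None,fx=4.2,fy=4.2,interpolation=cv2.INTER_CUBIC))
E
```

```text
(no output)
```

View pics/w4z.png

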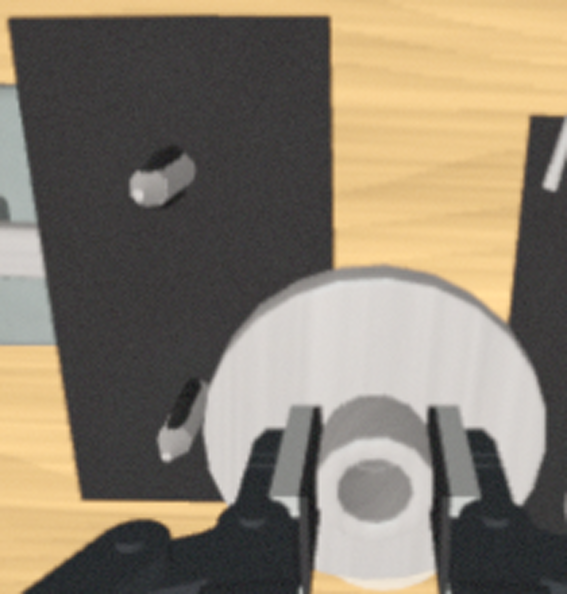

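View pics/w4y.png

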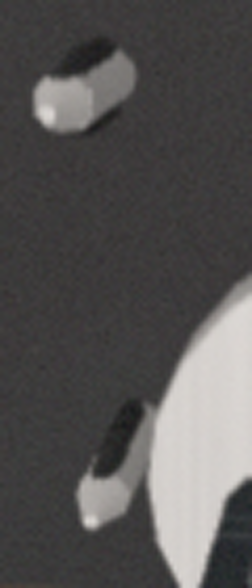

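```bash
python3 - <<'E'
from h import *
c=pickle.load(open('pics/w4.pkl','rb'))
zt=.2488
for z in (.172,.175,.178): print(z,'far',onz(c,(171.2,151.9),z),'near',onz(c,(181.7,249),z))
print('bore',onz(c,(258.9,261.5),zt))
T=pickle.load(open('pics/top0.pkl','rb'));S=pickle.load(open('pics/side0.pkl','rb'))
tt=lambda x,y:(230+x/3.3,110+y/3.3)
zs=lambda x,y:(180+x/2.3,110+y/2.3)
from itertools import combinations
for nm,a,b,w in [('near',(102,284),(179,143),(181.7,249)),('far',(93,164),(254,139),(171.2,151.9))]:
    rs=[ray(T,tt(*a)),ray(S,zs(*b)),ray(c,w)]
    A=0;B=0
    for o,d in rs:
        d=d/np.linalg.norm(d);P=np.eye(3)-np.outer(d,d);A=A+P;B=B+P@o
    x=np.linalg.solve(A,B);print(nm,x.round(4),[proj(k,x).round(1).tolist() for k in (T,S,c)],tt(*a),zs(*b),w)
# plate corners seen in wrist
zc=lambda x,y:(120+x/2.7,80+y/2.7)
for p in [(10,20),(330,17),(82,500)]: print(onz(c,zc(*p),.134).round(4))
E
```

```text
0.172 far [ 0.64663152 -0.00653188  0.172     ] near [ 0.56115009 -0.00976315  0.172     ]
0.175 far [ 0.64725452 -0.00751421  0.175     ] near [ 0.56305085 -0.01069718  0.175     ]
0.178 far [ 0.64787751 -0.00849654  0.178     ] near [ 0.56495161 -0.01163121  0.178     ]
bore [ 0.60367076 -0.07555982  0.2488    ]
near [ 0.5638 -0.0108  0.1754] [[[261.0, 195.8]], [[257.5, 172.1]], [[181.6, 248.5]]] (260.90909090909093, 196.06060606060606) (257.82608695652175, 172.17391304347825) (181.7, 249)
far [ 0.6471 -0.0072  0.1747] [[[258.2, 159.5]], [[290.3, 170.5]], [[170.9, 152.0]]] (258.1818181818182, 159.6969696969697) (290.4347826086956, 170.43478260869566) (171.2, 151.9)
[0.693  0.0431 0.134 ]
[ 0.6971 -0.0578  0.134 ]
[0.5156 0.0369 0.134 ]
```

Emit:
arm_command(
  targets="20 -30 0 0 0 0; 20 -28 0 0 0 0; 5.5 -8 10 0 0 0; 0 0 15 0 0 0; 0 0 5 0 0 0",
)

```text
clock: 7.2
position: [0.6464, -0.0124, 0.2074]
ee_rot: [1.0, 0.015, -0.001, 0.001]
ft_force: [-1.0, -0.4, -5.1]
grip_width: 0.273
```

Emit:
arm_command(
  targets="0 0 2 0 0 0;0 0 0 0 0 0",
)

```text
clock: 7.45
position: [0.6475, -0.011, 0.2076]
ee_rot: [1.0, 0.016, 0.0, 0.0]
ft_force: [0.1, 0.2, -4.5]
grip_width: 0.276
```

```bash
python3 - <<'E'
from h import *
goto([.6475,-.0062,.202],.036)
c=shot('wrist','w5');s=shot('side','s5')
a=cv2.cvtColor(c['frame'],cv2.COLOR_RGB2BGR)[170:310,180:340]
b=cv2.cvtColor(s['frame'],cv2.COLOR_RGB2BGR)[110:220,220:340]
a=cv2.resize(a,(500,438),interpolation=cv2.INTER_CUBIC);b=cv2.resize(b,(478,438),interpolation=cv2.INTER_CUBIC)
cv2.imwrite('pics/5z.png',cv2.resize(np.hstack([a,b]),None,fx=.8,fy=.8))
print(proj(s,[[.647,-.0073,.175],[.5638,-.0108,.175]]))
E
```

```text
clk 7.45 p [ 0.6475 -0.011   0.2076] F [ 0.11  0.15 -4.52] g 23.5 tool delta mm [ 0.1 -4.8  5.6] rot [ 0.    -0.    -0.004] j [ 0.28  0.44 -0.45  1.42  0.19  1.33 -1.72]
[[290.30095052 170.43154353]
 [257.48159592 172.25621472]]
```

View pics/5z.png

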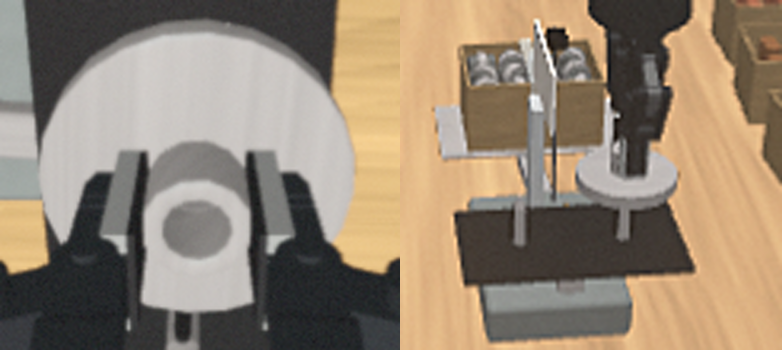

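Emit:
arm_command(
  targets="0.3 -4.8 2 0 0 0; 0 0 2 0 0 0;0 0 0 0 0 0",
)

```text
clock: 7.92
position: [0.6476, -0.0054, 0.203]
ee_rot: [1.0, 0.017, -0.0, 0.0]
ft_force: [-0.4, 0.1, -4.3]
grip_width: 0.272
```

```bash
python3 - <<'E'
from h import *
goto([.6475,-.0062,.202],.036)
c=shot('wrist','w6');s=shot('side','s6')
a=cv2.cvtColor(c['frame'],cv2.COLOR_RGB2BGR)[170:310,180:340]
b=cv2.cvtColor(s['frame'],cv2.COLOR_RGB2BGR)[130:200,250:330]
a=cv2.resize(a,(500,438),interpolation=cv2.INTER_CUBIC);b=cv2.resize(b,(500,438),interpolation=cv2.INTER_CUBIC)
cv2.imwrite('pics/6z.png',cv2.resize(np.hstack([a,b]),None,fx=.8,fy=.8))
E
```

```text
clk 7.925 p [ 0.6476 -0.0054  0.203 ] F [-0.39  0.13 -4.25] g 23.2 tool delta mm [-0.1  0.8  1. ] rot [ 0.     0.    -0.003] j [ 0.27  0.44 -0.45  1.43  0.19  1.32 -1.73]
```

View pics/6z.png

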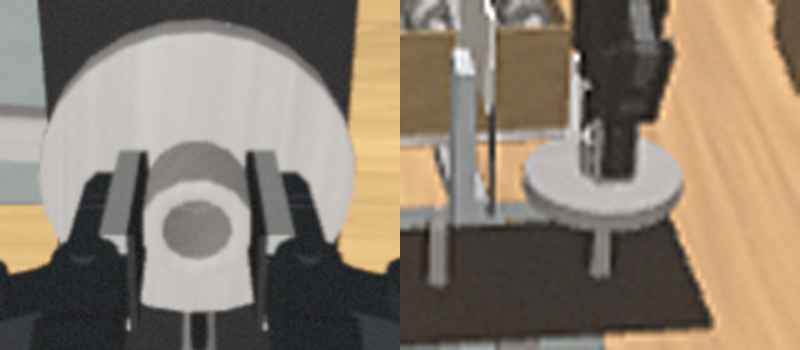

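Emit:
arm_command(
  targets="0 0.6 2 0 0 0; 0 0 2 0 0 0;0 0 1.5 0 0 0;0 0 1.5 0 0 0;0 0 1.5 0 0 0",
)

```text
clock: 8.65
position: [0.6477, -0.0061, 0.1947]
ee_rot: [1.0, 0.016, 0.0, 0.0]
ft_force: [-0.4, -0.0, -4.7]
grip_width: 0.274
```

Emit:
arm_command(
  targets="0 0 1.5 0 0 0; 0 0 1.5 0 0 0;0 0 1.5 0 0 0;0 0 1.5 0 0 0;0 0 1.5 0 0 0",
)

```text
clock: 9.28
position: [0.6477, -0.0061, 0.1872]
ee_rot: [1.0, 0.016, 0.0, 0.0]
ft_force: [0.6, 0.0, -4.9]
grip_width: 0.275
```

```bash
python3 - <<'E'
from h import *
goto([.6475,-.0062,.202],.036)
c=shot('wrist','w7')
a=cv2.cvtColor(c['frame'],cv2.COLOR_RGB2BGR)[170:310,180:340]
cv2.imwrite('pics/7z.png',cv2.resize(a,(500,438),interpolation=cv2.INTER_CUBIC))
E
```

```text
clk 9.275 p [ 0.6477 -0.0061  0.1872] F [ 0.6   0.01 -4.9 ] g 23.5 tool delta mm [ -0.2   0.1 -14.8] rot [ 0.    -0.    -0.003] j [ 0.27  0.45 -0.45  1.45  0.2   1.29 -1.73]
```

View pics/7z.png

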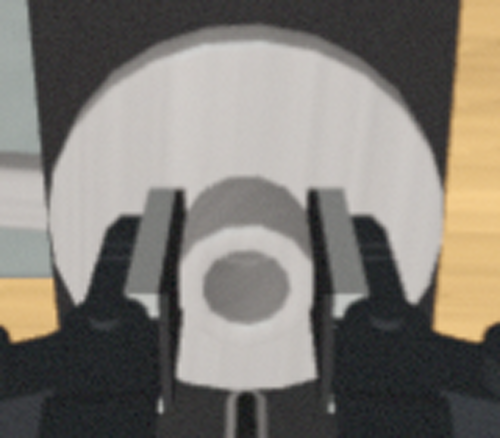

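Emit:
arm_command(
  targets="0 0 1.5 0 0 0; 0 0 1.5 0 0 0;0 0 1.5 0 0 0;0 0 1.5 0 0 0;0 0 1.5 0 0 0",
)

```text
clock: 9.95
position: [0.6479, -0.0061, 0.1799]
ee_rot: [1.0, 0.016, 0.0, 0.0]
ft_force: [1.2, 0.7, -3.7]
grip_width: 0.272
```

Emit:
arm_command(
  targets="0 0 1.5 0 0 0; 0 0 1.5 0 0 0;0 0 1.5 0 0 0;0 0 1.5 0 0 0;0 0 1.5 0 0 0",
)

```text
clock: 10.58
position: [0.6477, -0.0061, 0.1722]
ee_rot: [1.0, 0.016, 0.0, 0.0]
ft_force: [1.2, -0.0, -3.6]
grip_width: 0.276
```

Emit:
arm_command(
  targets="0 0 1.5 0 0 0; 0 0 1.5 0 0 0;0 0 1.5 0 0 0;0 0 1.5 0 0 0;0 0 1.5 0 0 0",
)

```text
clock: 11.2
position: [0.6477, -0.0061, 0.1647]
ee_rot: [1.0, 0.016, 0.0, 0.0]
ft_force: [1.2, -0.2, -3.0]
grip_width: 0.276
```

Emit:
arm_command(
  targets="0 0 1.5 0 0 0; 0 0 1.5 0 0 0;0 0 1.5 0 0 0;0 0 1.5 0 0 0;0 0 1.5 0 0 0",
)

```text
clock: 11.82
position: [0.6477, -0.0061, 0.1572]
ee_rot: [1.0, 0.016, 0.0, 0.0]
ft_force: [0.8, 0.2, -3.1]
grip_width: 0.276
```

```bash
python3 - <<'E'
from h import *
c=shot('wrist','w8');s=shot('side','s8')
b=cv2.cvtColor(s['frame'],cv2.COLOR_RGB2BGR)[120:220,230:330]
cv2.imwrite('pics/8z.png',cv2.resize(b,(600,600),interpolation=cv2.INTER_CUBIC))
cv2.imwrite('pics/8z.png',np.hstack([cv2.resize(b,(400,400),interpolation=cv2.INTER_CUBIC),cv2.resize(cv2.cvtColor(c['frame'],cv2.COLOR_RGB2BGR)[170:310,180:340],(400,400))]))
E
```

```text
(no output)
```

View pics/8z.png

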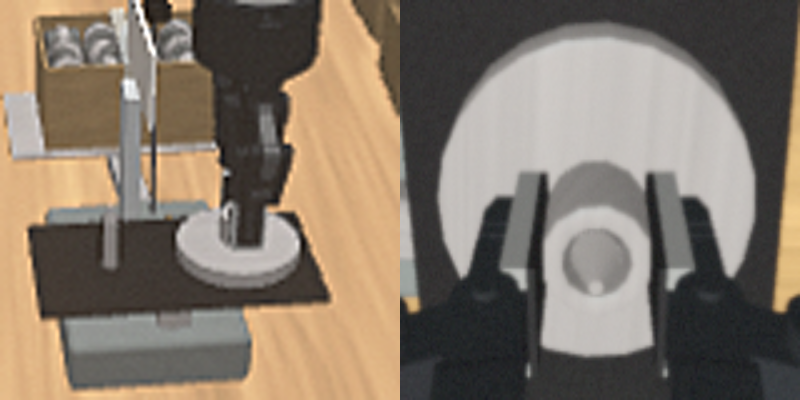

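Emit:
arm_command(
  targets="0 0 1.5 0 0 0; 0 0 1.5 0 0 0;0 0 1.5 0 0 0;0 0 1.5 0 0 0;0 0 1.5 0 0 0",
)

```text
clock: 12.55
position: [0.6478, -0.0065, 0.1499]
ee_rot: [1.0, 0.016, 0.0, 0.0]
ft_force: [0.9, -3.3, -1.7]
grip_width: 0.272
```

Emit:
arm_command(
  targets="0 0 1.5 0 0 0; 0 0 1.5 0 0 0;0 0 1.5 0 0 0;0 0 1.5 0 0 0",
)

```text
clock: 13.05
position: [0.6478, -0.0069, 0.1438]
ee_rot: [1.0, 0.016, 0.0, 0.0]
ft_force: [0.4, -5.9, 0.3]
grip_width: 0.271
```

Emit:
arm_command(
  targets="0 0 1.5 0 0 0; 0 0 1.5 0 0 0;0 0 1.5 0 0 0;0 0 1.5 0 0 0",
)

```text
clock: 13.55
position: [0.6478, -0.0071, 0.1379]
ee_rot: [1.0, 0.016, 0.0, 0.001]
ft_force: [1.1, -5.3, 1.3]
grip_width: 0.277
```

Emit:
arm_command(
  targets="0 0 1.5 0 0 0; 0 0 1.5 0 0 0;0 0 1.5 0 0 0",
)

```text
clock: 13.92
position: [0.6479, -0.0071, 0.1335]
ee_rot: [1.0, 0.016, 0.0, 0.001]
ft_force: [0.4, -5.8, 1.9]
grip_width: 0.268
```

```bash
python3 - <<'E'
from h import *
c=shot('wrist','w9');s=shot('side','s9')
b=cv2.cvtColor(s['frame'],cv2.COLOR_RGB2BGR)[120:220,230:330]
cv2.imwrite('pics/9z.png',np.hstack([cv2.resize(b,(400,400),interpolation=cv2.INTER_CUBIC),cv2.resize(cv2.cvtColor(c['frame'],cv2.COLOR_RGB2BGR)[170:310,180:340],(400,400))]))
E
```

```text
(no output)
```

View pics/9z.png

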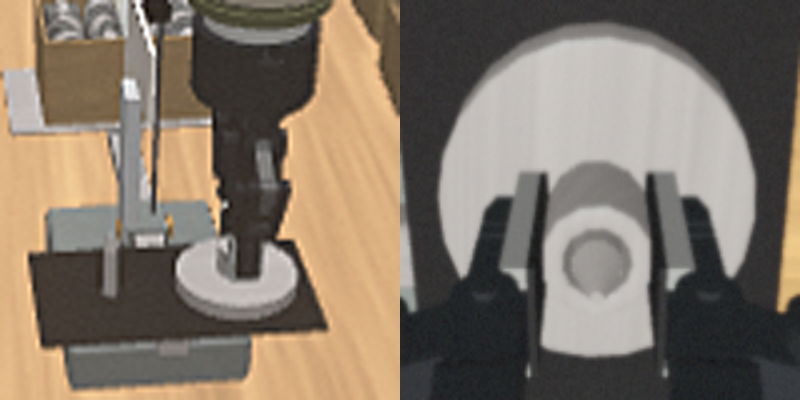

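Emit:
arm_command(
  targets="0 0.5 1 0 0 0; 0 0.5 1 0 0 0;0 0.2 1.5 0 0 0;0 0 1.5 0 0 0",
)

```text
clock: 14.52
position: [0.6478, -0.0069, 0.1283]
ee_rot: [1.0, 0.017, 0.0, -0.0]
ft_force: [-0.0, -2.8, 2.2]
grip_width: 0.277
```

Emit:
arm_command(
  targets="0 0 1.5 0 0 0; 0 0 1.5 0 0 0;0 0 1.5 0 0 0",
)

```text
clock: 14.9
position: [0.6479, -0.0066, 0.1239]
ee_rot: [1.0, 0.017, 0.0, -0.0]
ft_force: [-0.1, -0.4, 3.2]
grip_width: 0.272
```

Emit:
arm_command(
  targets="0 0 1.5 0 0 0; 0 0 1.5 0 0 0",
)

```text
clock: 15.15
position: [0.6478, -0.0064, 0.1209]
ee_rot: [1.0, 0.017, 0.0, -0.0]
ft_force: [-0.5, 2.8, 3.6]
grip_width: 0.271
```

```bash
cat > v.py <<'E'
from h import *
import sys
k=sys.argv[1]
c=shot('wrist','w'+k);s=shot('side','s'+k)
b=cv2.cvtColor(s['frame'],cv2.COLOR_RGB2BGR)[120:220,230:330]
cv2.imwrite('pics/%sz.png'%k,np.hstack([cv2.resize(b,(400,400),interpolation=cv2.INTER_CUBIC),cv2.resize(cv2.cvtColor(c['frame'],cv2.COLOR_RGB2BGR)[170:310,180:340],(400,400),interpolation=cv2.INTER_CUBIC)]))
goto([.6475,-.0062,.1],.036)
for z in np.arange(.134,.085,-.005): print(round(z,3),'near tip side zoom row',((proj(s,[.5638,-.011,z+.041])[0][1]-120)*4).round(0))
E
python3 v.py 10
```

```text
clk 15.25 p [ 0.6478 -0.0064  0.1208] F [-0.22  2.51  2.69] g 23.4 tool delta mm [-0.3 -0.2 20.8] rot [-0.001 -0.    -0.003] j [ 0.27  0.5  -0.44  1.52  0.22  1.17 -1.75]
0.134 near tip side zoom row 209.0
0.129 near tip side zoom row 216.0
0.124 near tip side zoom row 223.0
0.119 near tip side zoom row 229.0
0.114 near tip side zoom row 236.0
0.109 near tip side zoom row 243.0
0.104 near tip side zoom row 249.0
0.099 near tip side zoom row 256.0
0.094 near tip side zoom row 262.0
0.089 near tip side zoom row 269.0
```

View pics/10z.png

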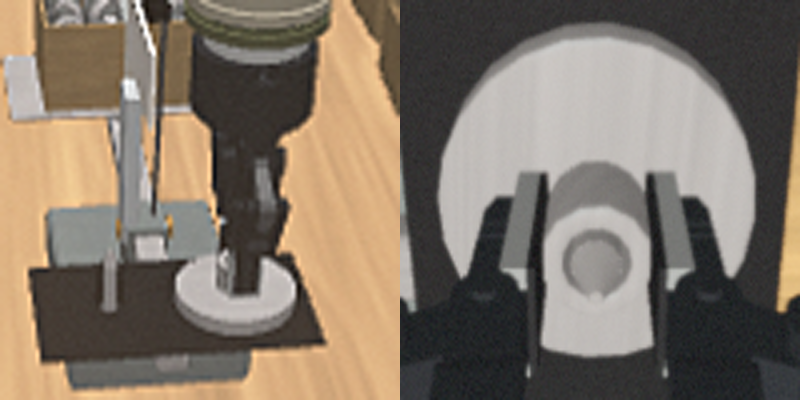

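```bash
python3 - <<'E'
from h import *
c=pickle.load(open('pics/w10.pkl','rb'))
p=obs()['position']
for dz in (0,.005,.010,.0115,.02): print(dz,proj(c,[[p[0]-.0006,p[1]-.0017,p[2]-.0221+.032+dz]]))
i=cv2.cvtColor(c['frame'],cv2.COLOR_RGB2BGR)[225:315,210:310]
cv2.imwrite('pics/10y.png',cv2.resize(i,None,fx=6,fy=6,interpolation=cv2.INTER_CUBIC))
E
```

```text
0 [[258.72616203 261.46319495]]
0.005 [[258.72955967 266.95005775]]
0.01 [[258.7331796  272.81404229]]
0.0115 [[258.73431215 274.65257088]]
0.02 [[258.74117756 285.83784167]]
```

View pics/10y.png

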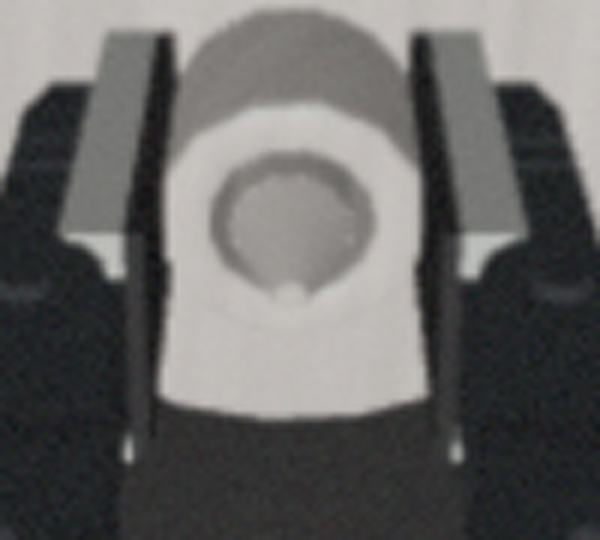

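Emit:
arm_command(
  targets="0 -0.4 1.5 0 0 0; 0 -0.4 1.5 0 0 0;0 0 1 0 0 0",
)

```text
clock: 15.62
position: [0.6479, -0.006, 0.1176]
ee_rot: [1.0, 0.017, 0.0, -0.0]
ft_force: [-4.8, 2.6, 14.4]
grip_width: 0.275
```

Emit:
arm_command(
  targets="0 -0.4 1.2 0 0 0; 0 0 1.2 0 0 0",
)

```text
clock: 15.88
position: [0.6482, -0.006, 0.1173]
ee_rot: [1.0, 0.016, 0.001, 0.0]
ft_force: [-12.6, 1.5, 31.4]
grip_width: 0.273
```

Emit:
arm_command(
  targets="0 0 -2.4 0 0 0; 0 0 -1.2 0 0 0",
)

```text
clock: 16.12
position: [0.6478, -0.0061, 0.1183]
ee_rot: [1.0, 0.016, 0.0, 0.0]
ft_force: [0.4, 1.6, 3.6]
grip_width: 0.274
```

```bash
python3 v.py 11; python3 - <<'E'
from h import *
c=pickle.load(open('pics/w11.pkl','rb'))
i=cv2.cvtColor(c['frame'],cv2.COLOR_RGB2BGR)[225:315,210:310]
cv2.imwrite('pics/11y.png',cv2.resize(i,None,fx=6,fy=6,interpolation=cv2.INTER_CUBIC))
E
```

```text
clk 16.225 p [ 0.6478 -0.0061  0.1181] F [0.2  1.94 4.02] g 23.3 tool delta mm [-0.3  0.1 18.1] rot [ 0.    -0.    -0.003] j [ 0.26  0.51 -0.44  1.52  0.22  1.17 -1.75]
0.134 near tip side zoom row 209.0
0.129 near tip side zoom row 216.0
0.124 near tip side zoom row 223.0
0.119 near tip side zoom row 229.0
0.114 near tip side zoom row 236.0
0.109 near tip side zoom row 243.0
0.104 near tip side zoom row 249.0
0.099 near tip side zoom row 256.0
0.094 near tip side zoom row 262.0
0.089 near tip side zoom row 269.0
```

View pics/11y.png

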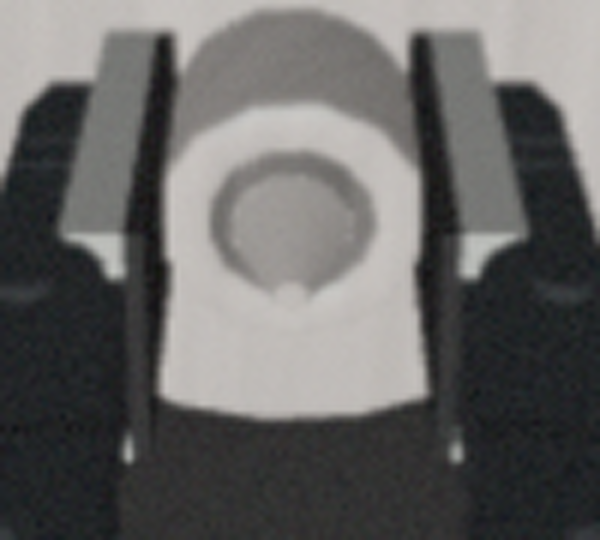

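View pics/11z.png

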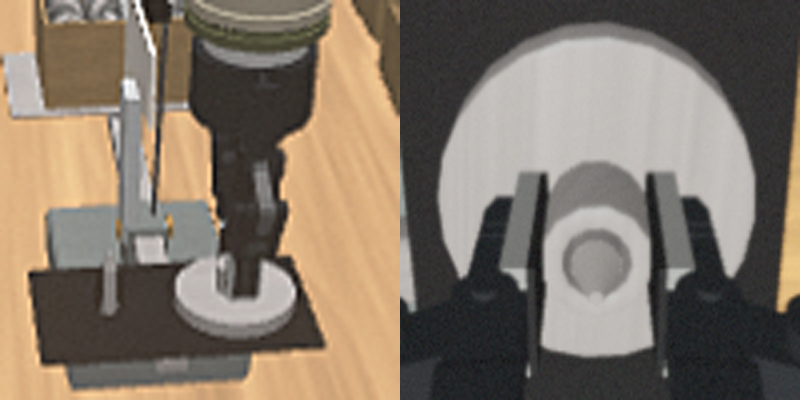

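Emit:
arm_command(
  targets="0 0.2 -2 0 0 0; 0 0.2 -2 0 0 0; 0 0.2 -2 0 0 0; 0 0 -2 0 0 0; 0 0 -2 0 0 0",
)

```text
clock: 16.85
position: [0.6478, -0.007, 0.1281]
ee_rot: [1.0, 0.016, 0.0, 0.0]
ft_force: [2.4, 0.1, 1.3]
grip_width: 0.271
```

Emit:
arm_command(
  targets="0 0 -2 0 0 0; 0 0 -2 0 0 0; 0 0 -1.5 0 0 0; 0 0 -1 0 0 0; 0 0 0 0 0 0",
)

```text
clock: 17.48
position: [0.6478, -0.0072, 0.1346]
ee_rot: [1.0, 0.016, 0.0, 0.0]
ft_force: [2.5, -1.5, 1.5]
grip_width: 0.276
```

Emit:
arm_command(
  targets="0 0 -2 0 0 0; 0 0 -2 0 0 0; 0 0 -1 0 0 0; 0 0 0 0 0 0",
)

```text
clock: 17.98
position: [0.6478, -0.0071, 0.1396]
ee_rot: [1.0, 0.016, 0.0, 0.0]
ft_force: [2.6, -5.0, -0.5]
grip_width: 0.267
```

Emit:
arm_command(
  targets="0 0.7 0 0 0 0; 0 0 0 0 0 0; 0 0 0 0 0 0",
  grip=48,
)

```text
clock: 18.35
position: [0.6474, -0.0068, 0.1393]
ee_rot: [1.0, 0.017, -0.0, -0.0]
ft_force: [-0.6, -0.9, 0.4]
grip_width: 0.56
```

Emit:
arm_command(
  targets="0 0 -8 0 0 0; 0 0 -30 0 0 0; 0 0 -50 0 0 0",
)

```text
clock: 18.73
position: [0.6468, -0.0074, 0.2275]
ee_rot: [1.0, 0.017, -0.002, -0.0]
ft_force: [1.0, -0.4, -0.5]
grip_width: 0.56
```

```bash
python3 - <<'E'
from h import *
goto([.4305,-.222,.24],.036)
c=shot('wrist','w12');s=shot('side','s12');t=shot('top','t12')
i=cv2.cvtColor(s['frame'],cv2.COLOR_RGB2BGR)[100:230,220:330]
cv2.imwrite('pics/s12z.png',cv2.resize(i,None,fx=4.6,fy=4.6,interpolation=cv2.INTER_CUBIC))
E
```

```text
clk 18.725 p [ 0.6468 -0.0074  0.2275] F [ 0.99 -0.36 -0.48] g 47.8 tool delta mm [-223.3  207.4  -11.9] rot [-0.     0.003 -0.003] j [ 0.27  0.43 -0.45  1.39  0.18  1.37 -1.72]
```

View pics/w12.png

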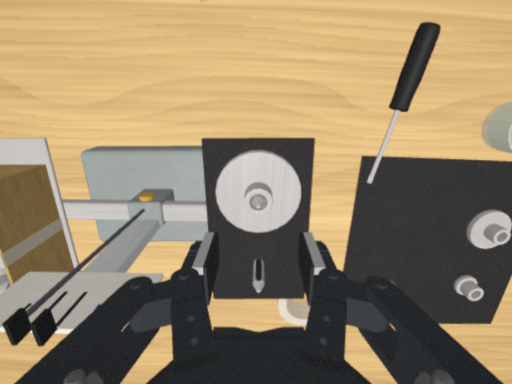

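View pics/s12z.png

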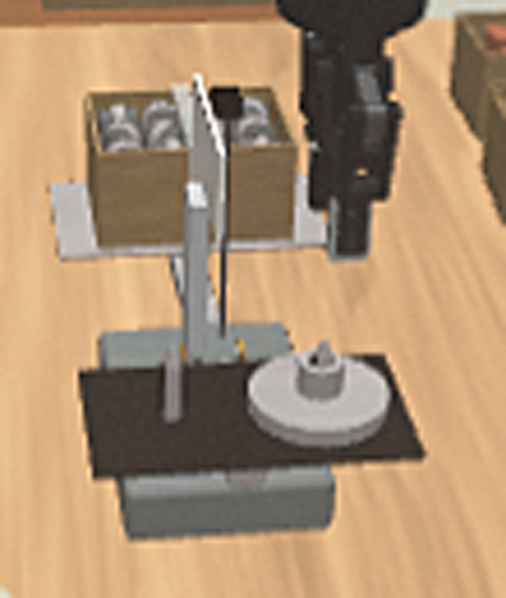

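Emit:
arm_command(
  targets="0 10 -5 0 0 0; -40 40 -5 0 0 0; -45 40 0 0 0 0; -45 40 0 0 0 0; -45 40 0 0 0 0",
)

```text
clock: 19.5
position: [0.4761, -0.185, 0.2368]
ee_rot: [1.0, 0.016, -0.001, -0.0]
ft_force: [0.2, -0.2, 0.1]
grip_width: 0.561
```

Emit:
arm_command(
  targets="-40 35 20 0 0 0; -5 0 30 0 0 0; 0 0 0 0 0 0",
)

```text
clock: 19.88
position: [0.4324, -0.2197, 0.1855]
ee_rot: [1.0, 0.016, -0.002, -0.001]
ft_force: [0.8, 0.6, 0.3]
grip_width: 0.56
```

```bash
python3 - <<'E'
from h import *
goto([.4305,-.222,.24],.036)
c=shot('wrist','w13');s=shot('side','s13');t=shot('top','t13')
i=cv2.cvtColor(s['frame'],cv2.COLOR_RGB2BGR)[100:230,220:330]
j=cv2.cvtColor(t['frame'],cv2.COLOR_RGB2BGR)[125:235,120:300]
cv2.imwrite('pics/s13z.png',cv2.resize(i,None,fx=4.6,fy=4.6,interpolation=cv2.INTER_CUBIC))
cv2.imwrite('pics/t13z.png',cv2.resize(j,None,fx=4.4,fy=4.4,interpolation=cv2.INTER_CUBIC))
for d in manip.search_frame(s,'beam')[:2]: print(d['p'],toworld(s,d['xyz']))
for z in np.arange(.134,.085,-.003): print(round(z,3),((proj(s,[.5638,-.0115,z+.0415])[0]-[220,100])*4.6).round(0))
E
```

```text
clk 19.875 p [ 0.4324 -0.2197  0.1855] F [0.85 0.55 0.31] g 47.8 tool delta mm [ -2.2   2.1 -54.5] rot [-0.002  0.004 -0.005] j [ 0.69  0.09 -0.33  1.87  0.03  1.19 -1.19]
0.69 [0.58579038 0.20600496 0.1218483 ]
0.134 [173. 332.]
0.131 [172. 337.]
0.128 [172. 342.]
0.125 [172. 346.]
0.122 [172. 351.]
0.119 [172. 356.]
0.116 [172. 360.]
0.113 [172. 365.]
0.11 [172. 369.]
0.107 [172. 374.]
0.104 [172. 379.]
0.101 [172. 383.]
0.098 [172. 388.]
0.095 [171. 392.]
0.092 [171. 397.]
0.089 [171. 401.]
0.086 [171. 406.]
```

View pics/s13z.png

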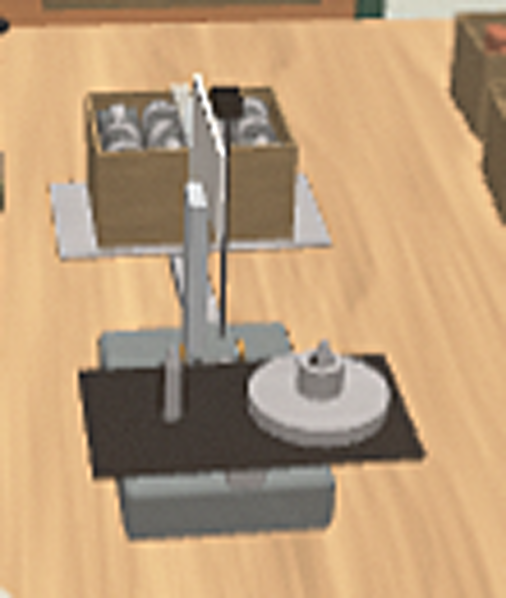

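View pics/t13z.png

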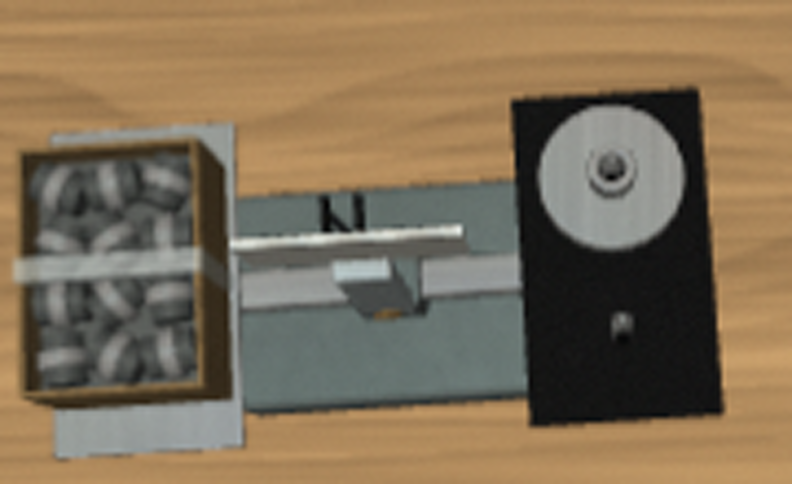

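View pics/w13.png

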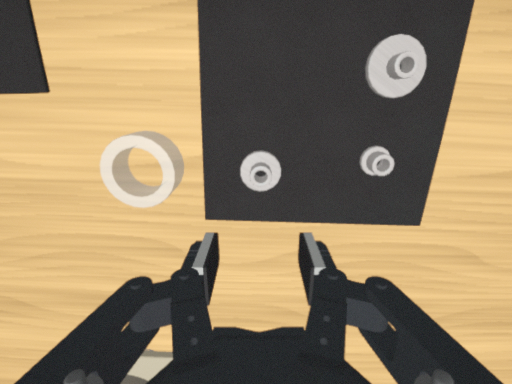

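```bash
python3 - <<'E'
from h import *
L=lambda n:pickle.load(open(f'pics/{n}.pkl','rb'))
def g(c):return cv2.cvtColor(c['frame'],cv2.COLOR_RGB2GRAY).astype(np.float32)
def match(a,b,box,sr=14):
    x0,y0,x1,y1=box; t=a[y0:y1,x0:x1]; 
    ys,xs=max(0,y0-sr),max(0,x0-sr)
    S=b[ys:y1+sr,xs:x1+sr]; k=8
    r=cv2.matchTemplate(cv2.resize(S,None,fx=k,fy=k,interpolation=cv2.INTER_CUBIC),cv2.resize(t,None,fx=k,fy=k,interpolation=cv2.INTER_CUBIC),cv2.TM_CCOEFF_NORMED)
    _,v,_,p=cv2.minMaxLoc(r); return (p[0]/k-(x0-xs),p[1]/k-(y0-ys),round(v,3))
s0,s10,s11,s12,s13=[L(n) for n in('side0','s10','s11','s12','s13')]
box=(250,166,268,190)
for n,s in (('s10',s10),('s11',s11),('s12',s12),('s13',s13)): print(n,'near spindle',match(g(s0),g(s),box))
box=(236,175,256,202)
for n,s in (('s10',s10),('s11',s11),('s12',s12),('s13',s13)): print(n,'plate left',match(g(s0),g(s),box))
box=(236,115,268,155)
for n,s in (('s10',s10),('s11',s11),('s12',s12),('s13',s13)): print(n,'carton',match(g(s0),g(s),box))
# predicted shift vs z near spindle
for th in (-.15,-.1,-.075,-.05,0,.05,.1,.15):
    z=.1335-.133*(np.sin(th)+np.sin(.15)); dy=-.133*(np.cos(th)-np.cos(.15))
    print(th,(proj(s0,[.5638,-.0108+dy,z+.02])-proj(s0,[.5638,-.0108,.1335+.02])).round(2), 'carton',(proj(s0,[.59,.2-dy,.15+.133*(np.sin(th)+np.sin(.15))])-proj(s0,[.59,.2,.15])).round(2))
E
```

```text
s10 near spindle (-0.125, 10.75, 0.878)
s11 near spindle (-0.125, 11.375, 0.874)
s12 near spindle (0.0, 4.125, 0.95)
s13 near spindle (0.0, 4.125, 0.95)
s10 plate left (0.125, 10.75, 0.941)
s11 plate left (0.125, 11.375, 0.944)
s12 plate left (0.125, 4.125, 0.985)
s13 plate left (0.125, 4.125, 0.985)
s10 carton (-0.125, -10.0, 0.713)
s11 carton (0.0, -10.625, 0.7)
s12 carton (-0.5, -3.5, 0.809)
s13 carton (-0.5, -3.5, 0.811)
-0.15 [[0. 0.]] carton [[0. 0.]]
-0.1 [[-0.01  2.36]] carton [[ 0.02 -2.11]]
-0.075 [[-0.02  3.52]] carton [[ 0.03 -3.15]]
-0.05 [[-0.03  4.65]] carton [[ 0.04 -4.18]]
0 [[-0.07  6.86]] carton [[ 0.08 -6.22]]
0.05 [[-0.11  8.98]] carton [[ 0.13 -8.23]]
0.1 [[-0.17 11.  ]] carton [[  0.19 -10.19]]
0.15 [[-0.24 12.92]] carton [[  0.25 -12.1 ]]
```

```bash
python3 - <<'E'
from h import *
L=lambda n:cv2.cvtColor(pickle.load(open(f'pics/{n}.pkl','rb'))['frame'],cv2.COLOR_RGB2BGR)
a=[cv2.resize(L(n)[160:205,165:235],None,fx=5.5,fy=5.5,interpolation=cv2.INTER_CUBIC) for n in('top0','t13')]
b=[cv2.resize(L(n)[112:185,255:285],(385,937*385//385),interpolation=cv2.INTER_CUBIC)[:600] for n in('side0','s13')]
cv2.imwrite('pics/tp.png',np.hstack(a))
b=[cv2.resize(L(n)[112:180,255:285],None,fx=8,fy=8,interpolation=cv2.INTER_CUBIC) for n in('side0','s13','s11')]
cv2.imwrite('pics/sp.png',np.hstack(b))
w=L('w12')[190:350,0:180]; cv2.imwrite('pics/wp.png',cv2.resize(w,None,fx=3.7,fy=3.7,interpolation=cv2.INTER_CUBIC))
w=L('w4')[130:290,0:150]; cv2.imwrite('pics/wp4.png',cv2.resize(w,None,fx=3.7,fy=3.7,interpolation=cv2.INTER_CUBIC))
E
```

```text
(no output)
```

View pics/tp.png

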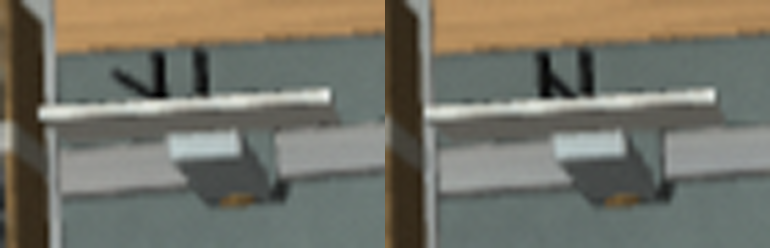

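View pics/sp.png

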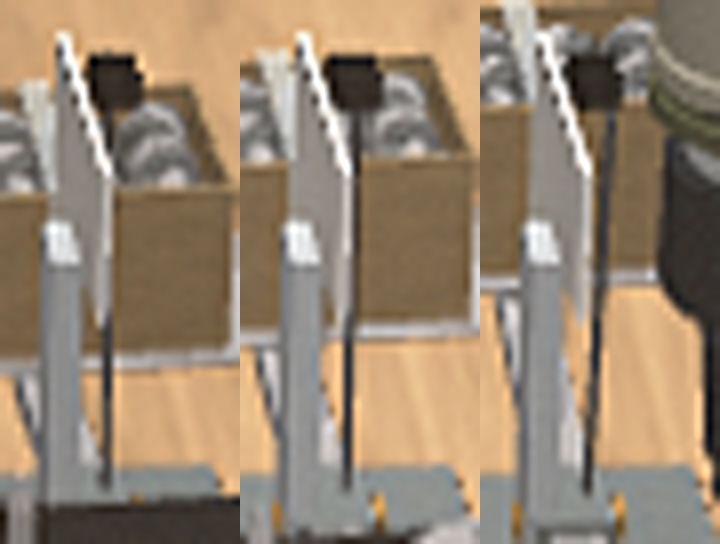

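View pics/wp.png

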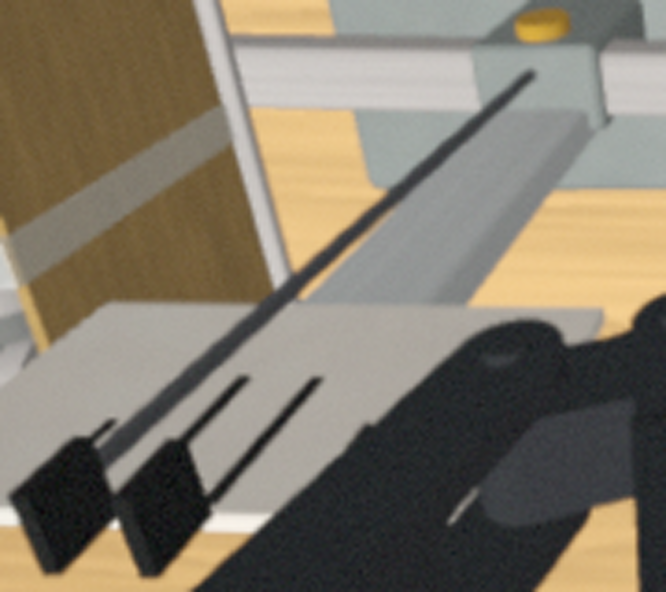

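View wp4.

View pics/wp4.png

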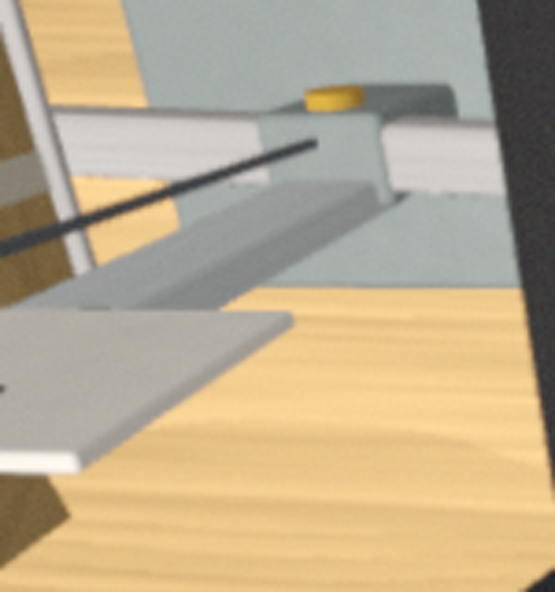

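```bash
python3 - <<'E'
from h import *
L=lambda n:pickle.load(open(f'pics/{n}.pkl','rb'))
w12,w4,s13,s0=L('w12'),L('w4'),L('s13'),L('side0')
z=3.7
b12=(530/z,190+72/z);e12=(110/z,190+455/z);b4=(313/z,130+143/z);e4=(0.,130+248/z)
def tri(rs):
    A=0;B=0
    for o,d in rs:
        d=d/np.linalg.norm(d);P=np.eye(3)-np.outer(d,d);A=A+P;B=B+P@o
    return np.linalg.solve(A,B)
B=tri([ray(w12,b12),ray(w4,b4),ray(s13,(255+108/8,112+487/8))]); print('base',B)
for yaw in (.036,.042,.05):
    ex=np.array([np.cos(yaw),np.sin(yaw),0]);ey=np.array([-np.sin(yaw),np.cos(yaw),0])
    for off in (-.003,0,.003):
        x0=B@ex+off; out=[]
        for c,b,e in ((w12,b12,e12),(w4,b4,e4)):
            P=[]
            for p in(b,e):
                o,d=ray(c,p);P.append(o+d*(x0-o@ex)/(d@ex))
            v=P[1]-P[0]; out.append((round(np.arctan2(v@ey,v[2]),4),np.round(P[1],3)))
        print(yaw,off,out)
    # post edge reference w12 (600,120)->(465,300)
E
```

```text
base [0.60817689 0.11875284 0.09027115]
0.036 -0.003 [(np.float64(0.0355), array([0.605, 0.128, 0.239])), (np.float64(0.1542), array([0.604, 0.139, 0.174]))]
0.036 0 [(np.float64(0.0355), array([0.608, 0.125, 0.242])), (np.float64(0.1542), array([0.608, 0.131, 0.182]))]
0.036 0.003 [(np.float64(0.0355), array([0.611, 0.121, 0.245])), (np.float64(0.1542), array([0.611, 0.122, 0.19 ]))]
0.042 -0.003 [(np.float64(0.0358), array([0.605, 0.128, 0.239])), (np.float64(0.1572), array([0.604, 0.139, 0.174]))]
0.042 0 [(np.float64(0.0358), array([0.608, 0.125, 0.242])), (np.float64(0.1572), array([0.608, 0.131, 0.182]))]
0.042 0.003 [(np.float64(0.0358), array([0.611, 0.121, 0.245])), (np.float64(0.1572), array([0.611, 0.122, 0.189]))]
0.05 -0.003 [(np.float64(0.0361), array([0.605, 0.128, 0.239])), (np.float64(0.1614), array([0.604, 0.14 , 0.173]))]
0.05 0 [(np.float64(0.0361), array([0.608, 0.125, 0.242])), (np.float64(0.1614), array([0.608, 0.131, 0.181]))]
0.05 0.003 [(np.float64(0.0361), array([0.611, 0.121, 0.245])), (np.float64(0.1614), array([0.611, 0.122, 0.189]))]
```

```bash
python3 - <<'E'
from h import *
c=pickle.load(open('pics/w13.pkl','rb'))
i=cv2.cvtColor(c['frame'],cv2.COLOR_RGB2BGR)[130:200,340:410]
cv2.imwrite('pics/w13z.png',cv2.resize(i,None,fx=7,fy=7,interpolation=cv2.INTER_CUBIC))
print(onz(c,(383,163),.028))
goto([.4485,-.362,.12],.036)
E
```

```text
[ 0.45111868 -0.36119551  0.028     ]
clk 20.075 p [ 0.4356 -0.2192  0.1886] F [-0.28 -0.37  0.44] g 47.8 tool delta mm [  7.9 143.1  68.6] rot [ 0.    -0.001 -0.002] j [ 0.69  0.09 -0.33  1.87  0.03  1.19 -1.19]
```

View pics/w13z.png

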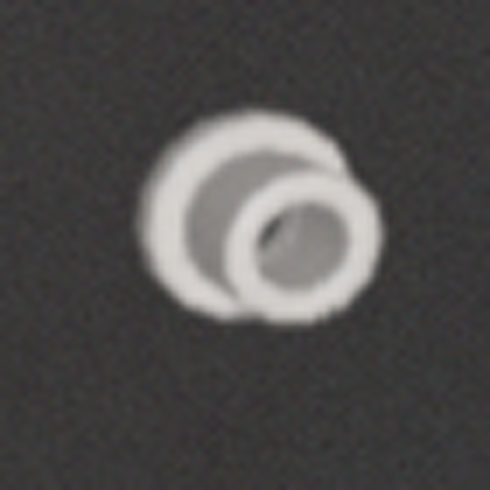

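Emit:
arm_command(
  targets="3 45 10 0 0 0; 3 50 15 0 0 0; 3 40 20 0 0 0; 0 8 23 0 0 0; 0 0 0 0 0 0",
)

```text
clock: 20.7
position: [0.448, -0.3619, 0.1184]
ee_rot: [1.0, 0.016, -0.001, -0.001]
ft_force: [0.2, 0.9, 1.0]
grip_width: 0.559
```

Emit:
arm_command(
  targets="0 0 0 0 0 0",
)

```text
clock: 20.82
position: [0.4494, -0.3614, 0.1209]
ee_rot: [1.0, 0.017, 0.001, 0.0]
ft_force: [-1.0, -0.7, -0.5]
grip_width: 0.566
```

```bash
python3 - <<'E'
from h import *
goto([.450,-.3615,.0185],.036)
c=shot('wrist','w14')
i=cv2.cvtColor(c['frame'],cv2.COLOR_RGB2BGR)[160:310,170:340]
cv2.imwrite('pics/w14z.png',cv2.resize(i,None,fx=4,fy=4,interpolation=cv2.INTER_CUBIC))
E
```

```text
clk 20.825 p [ 0.4494 -0.3614  0.1209] F [-1.01 -0.73 -0.46] g 48.3 tool delta mm [  0.5   0.  102.4] rot [ 0.001 -0.001 -0.002] j [ 0.79  0.33 -0.23  1.72  0.08  1.09 -1.  ]
```

View pics/w14z.png

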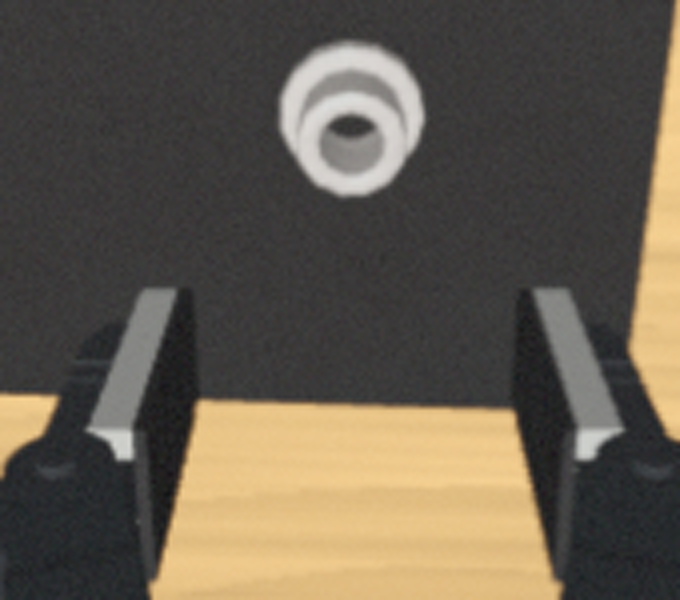

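Emit:
arm_command(
  targets="0 0 40 0 0 0; 0 0 35 0 0 0; 0 0 17 0 0 0; 0 0 3 0 0 0; 0 0 0 0 0 0",
)

```text
clock: 21.5
position: [0.4491, -0.3625, 0.0259]
ee_rot: [1.0, 0.016, 0.001, 0.001]
ft_force: [-0.1, -0.2, 0.6]
grip_width: 0.564
```

```bash
python3 - <<'E'
from h import *
goto([.450,-.3615,.0185],.036)
c=shot('wrist','w15')
w=pickle.load(open('pics/w14.pkl','rb')); print(onz(w,(258,196.2),.028))
i=cv2.cvtColor(c['frame'],cv2.COLOR_RGB2BGR)[160:310,170:340]
cv2.imwrite('pics/w15z.png',cv2.resize(i,None,fx=4,fy=4,interpolation=cv2.INTER_CUBIC))
E
```

```text
clk 21.5 p [ 0.4491 -0.3625  0.0259] F [-0.07 -0.24  0.6 ] g 48.1 tool delta mm [ 0.9 -1.   7.4] rot [ 0.001 -0.001 -0.003] j [ 0.78  0.45 -0.22  1.79  0.12  0.91 -1.03]
[ 0.44859928 -0.36269597  0.028     ]
```

View pics/w15z.png

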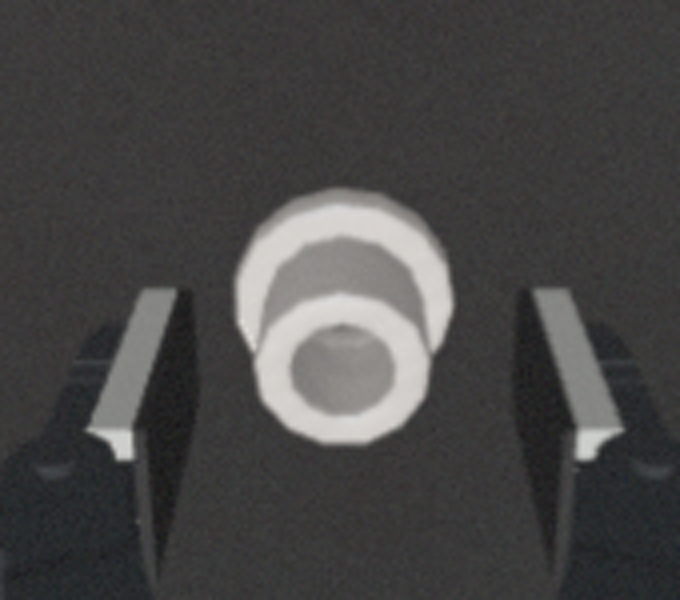

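Emit:
arm_command(
  targets="0 -1.7 5 0 0 0; 0 0 2.4 0 0 0; 0 0 0 0 0 0",
)

```text
clock: 21.92
position: [0.4481, -0.3603, 0.017]
ee_rot: [1.0, 0.016, -0.0, -0.0]
ft_force: [-0.3, -0.3, -0.2]
grip_width: 0.561
```

Emit:
arm_command(
  targets="0 0 0 0 0 0; 0 0 0 0 0 0; 0 0 0 0 0 0",
  grip=15,
  squeeze=60,
)

```text
clock: 22.3
position: [0.4484, -0.3606, 0.0176]
ee_rot: [1.0, 0.016, 0.0, 0.0]
ft_force: [-0.8, 0.3, 6.2]
grip_width: 0.282
```

```bash
python3 - <<'E'
from h import *
goto([.450,-.3615,.0185],.036)
c=shot('wrist','w16')
i=cv2.cvtColor(c['frame'],cv2.COLOR_RGB2BGR)[160:310,170:340]
cv2.imwrite('pics/w16z.png',cv2.resize(i,None,fx=4,fy=4,interpolation=cv2.INTER_CUBIC))
E
```

```text
clk 22.3 p [ 0.4484 -0.3606  0.0176] F [-0.77  0.31  6.2 ] g 24.1 tool delta mm [ 1.6  1.  -0.9] rot [ 0.    -0.    -0.003] j [ 0.78  0.46 -0.22  1.8   0.12  0.9  -1.03]
```

View pics/w16z.png

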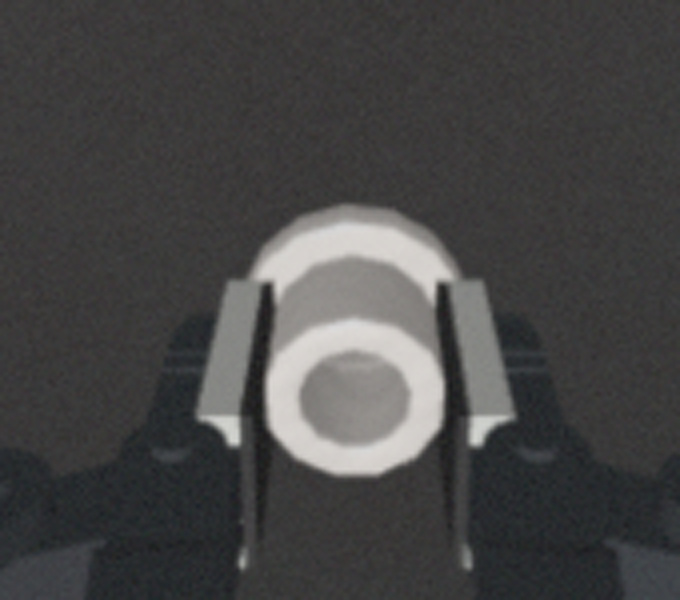

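Emit:
arm_command(
  targets="0 0 -8 0 0 0; 0 0 -45 0 0 0; 0 0 -60 0 0 0; 0 0 -60 0 0 0; 0 -20 -45 0 0 0",
)

```text
clock: 22.98
position: [0.4473, -0.3415, 0.2381]
ee_rot: [1.0, 0.015, 0.001, 0.001]
ft_force: [1.1, -0.6, -1.2]
grip_width: 0.279
```

Emit:
arm_command(
  targets="20 -50 0 0 0 0; 20 -50 0 0 0 0; 20 -50 0 0 0 0; 20 -50 0 0 0 0; 16 -40 0 0 0 0",
)

```text
clock: 23.6
position: [0.536, -0.095, 0.2355]
ee_rot: [1.0, 0.017, 0.0, -0.0]
ft_force: [-0.2, -0.2, -0.7]
grip_width: 0.277
```

Emit:
arm_command(
  targets="10 -25 0 0 0 0; 0 0 0 0 0 0;0 0 0 0 0 0",
)

```text
clock: 23.98
position: [0.5445, -0.073, 0.2351]
ee_rot: [1.0, 0.016, -0.0, 0.0]
ft_force: [-0.2, -0.5, -1.4]
grip_width: 0.281
```

```bash
python3 - <<'E'
from h import *
goto([.563,-.011,.2],.036)
c=shot('wrist','w17');s=shot('side','s17')
b=[cv2.cvtColor(x['frame'],cv2.COLOR_RGB2BGR) for x in (c,s)]
a=cv2.resize(b[0][150:300,150:350],None,fx=4,fy=4,interpolation=cv2.INTER_CUBIC)
cv2.imwrite('pics/17w.png',a)
cv2.imwrite('pics/17s.png',cv2.resize(b[1][100:220,210:330],None,fx=5,fy=5,interpolation=cv2.INTER_CUBIC))
E
```

```text
clk 23.975 p [ 0.5445 -0.073   0.2351] F [-0.15 -0.53 -1.4 ] g 24.0 tool delta mm [ 20.5 -61.4  35.1] rot [ 0.001  0.    -0.004] j [ 0.45  0.2  -0.45  1.65  0.09  1.31 -1.56]
```

View pics/17w.png

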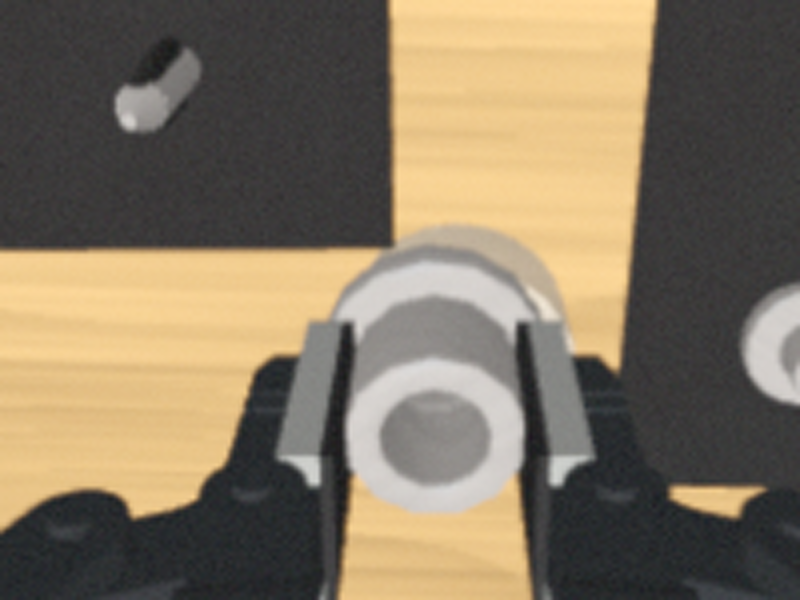

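View pics/17s.png

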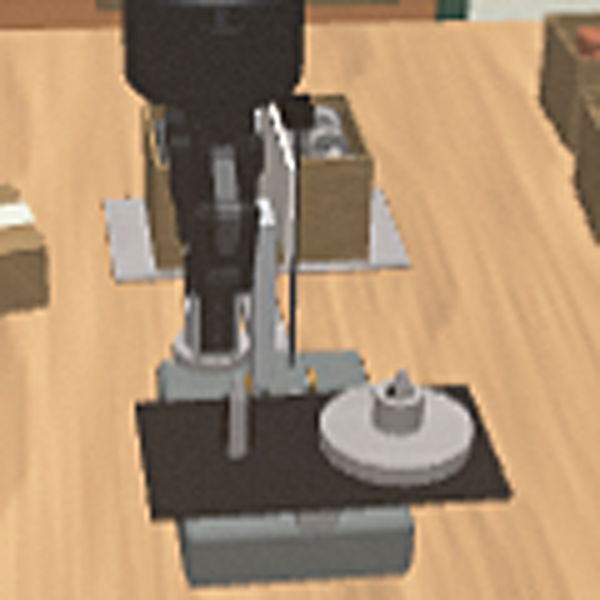

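```bash
python3 - <<'E'
from h import *
L=lambda n:pickle.load(open(f'pics/{n}.pkl','rb'))
c,s,t=L('w17'),L('s17'),L('t13')
rs=[ray(c,(182,181)),ray(s,(257.2,175.6)),ray(t,(120+621/4.4,125+320/4.4))]
A=0;B=0
for o,d in rs:
    d=d/np.linalg.norm(d);P=np.eye(3)-np.outer(d,d);A=A+P;B=B+P@o
x=np.linalg.solve(A,B);print(x,[proj(k,x) for k in(c,s,t)],(120+621/4.4,125+320/4.4))
for z in(.161,.164,.167): print(z,onz(c,(182,181),z))
print('bore',onz(c,(258.75,259.25),.2455))
goto([x[0]-.0007,x[1]+.0012,.195],.036)
E
```

```text
[ 0.56242833 -0.01150039  0.16482266] [array([[181.17293148, 181.86003374]]), array([[256.89727729, 175.8707837 ]]), array([[261.25502234, 197.09287996]])] (261.1363636363636, 197.72727272727272)
0.161 [ 0.56195601 -0.01110176  0.161     ]
0.164 [ 0.56291613 -0.01197713  0.164     ]
0.167 [ 0.56387625 -0.01285249  0.167     ]
bore [ 0.54571512 -0.07468686  0.2455    ]
clk 24.075 p [ 0.5445 -0.0734  0.2351] F [ 0.1  -0.78 -0.61] g 23.9 tool delta mm [ 19.2 -62.6  40.1] rot [ 0.001  0.    -0.005] j [ 0.45  0.2  -0.45  1.65  0.09  1.31 -1.56]
```

Emit:
arm_command(
  targets="7 -22 0 0 0 0; 7 -22 0 0 0 0; 5 -15 15 0 0 0; 0.5 -3 15 0 0 0; 0 0 8 0 0 0",
)

```text
clock: 24.7
position: [0.5615, -0.0104, 0.1952]
ee_rot: [1.0, 0.016, -0.001, 0.0]
ft_force: [0.0, 0.1, -0.4]
grip_width: 0.282
```

Emit:
arm_command(
  targets="0 0 0 0 0 0; 0 0 0 0 0 0",
)

```text
clock: 24.95
position: [0.5624, -0.0102, 0.1974]
ee_rot: [1.0, 0.016, 0.0, 0.0]
ft_force: [0.1, 0.1, -0.1]
grip_width: 0.278
```

```bash
python3 v.py 18; python3 -c "
from h import *; goto([.562,-.0108,.191],.036)"
```

```text
clk 25.05 p [ 0.5625 -0.0098  0.1976] F [ 0.02 -0.74 -0.64] g 23.9 tool delta mm [84.9 -0.9 97.7] rot [ 0.    -0.001 -0.004] j [ 0.36  0.26 -0.49  1.67  0.13  1.25 -1.7 ]
0.134 near tip side zoom row 209.0
0.129 near tip side zoom row 216.0
0.124 near tip side zoom row 223.0
0.119 near tip side zoom row 229.0
0.114 near tip side zoom row 236.0
0.109 near tip side zoom row 243.0
0.104 near tip side zoom row 249.0
0.099 near tip side zoom row 256.0
0.094 near tip side zoom row 262.0
0.089 near tip side zoom row 269.0
clk 25.05 p [ 0.5625 -0.0098  0.1976] F [ 0.02 -0.74 -0.64] g 23.9 tool delta mm [-0.6  0.9  6.6] rot [ 0.    -0.001 -0.004] j [ 0.36  0.26 -0.49  1.67  0.13  1.25 -1.7 ]
```

View pics/18z.png

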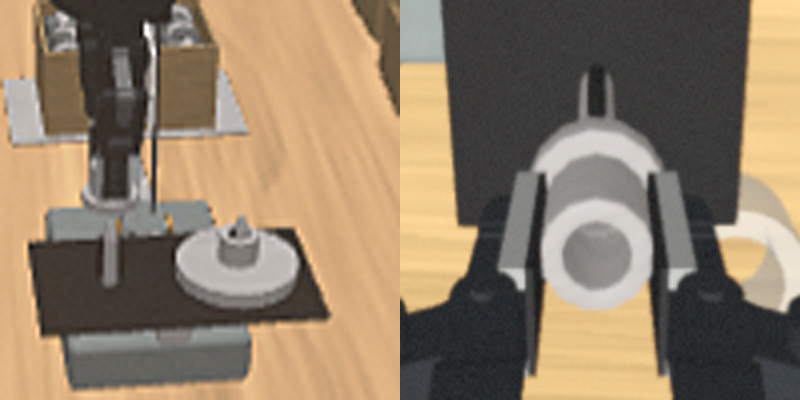

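Emit:
arm_command(
  targets="-0.5 0.6 3 0 0 0; 0 0 3 0 0 0; 0 0 3 0 0 0; 0 0 2 0 0 0; 0 0 1.5 0 0 0",
)

```text
clock: 25.68
position: [0.5618, -0.0101, 0.1845]
ee_rot: [1.0, 0.016, -0.0, 0.0]
ft_force: [-0.1, 1.3, -0.9]
grip_width: 0.285
```

Emit:
arm_command(
  targets="0 0 1.5 0 0 0; 0 0 1.5 0 0 0;0 0 1.5 0 0 0;0 0 1.5 0 0 0;0 0 1.5 0 0 0",
)

```text
clock: 26.3
position: [0.5618, -0.0101, 0.177]
ee_rot: [1.0, 0.016, 0.0, 0.0]
ft_force: [-1.1, -0.4, -0.9]
grip_width: 0.281
```

```bash
python3 v.py 19|head -1
```

```text
clk 26.4 p [ 0.5617 -0.0101  0.1769] F [ 0.34  0.87 -0.86] g 24.0 tool delta mm [85.9 -1.1 76.9] rot [ 0.     0.    -0.003] j [ 0.35  0.28 -0.49  1.69  0.14  1.21 -1.71]
```

View pics/19z.png

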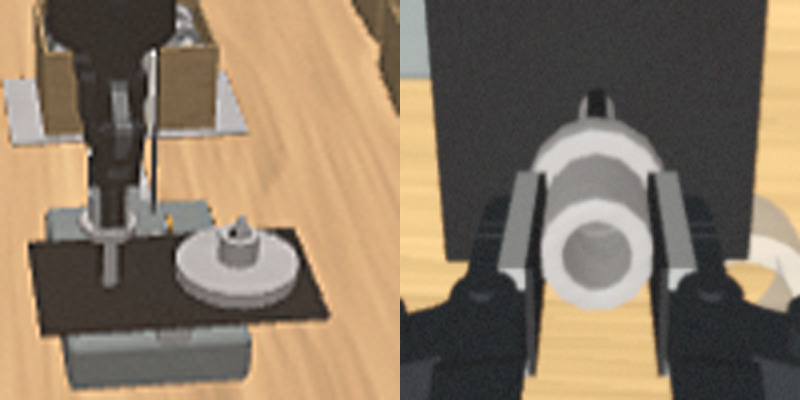

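Emit:
arm_command(
  targets="0 0 1.5 0 0 0; 0 0 1.5 0 0 0;0 0 1.5 0 0 0;0 0 1.5 0 0 0;0 0 1.5 0 0 0",
)

```text
clock: 27.02
position: [0.5618, -0.0101, 0.1695]
ee_rot: [1.0, 0.016, -0.0, 0.0]
ft_force: [1.4, 0.3, -0.6]
grip_width: 0.28
```

Emit:
arm_command(
  targets="0 0 1.5 0 0 0; 0 0 1.5 0 0 0;0 0 1.5 0 0 0;0 0 1.5 0 0 0;0 0 1.5 0 0 0",
)

```text
clock: 27.65
position: [0.5619, -0.0101, 0.1621]
ee_rot: [1.0, 0.016, 0.0, 0.0]
ft_force: [0.2, -0.0, -0.4]
grip_width: 0.281
```

Emit:
arm_command(
  targets="0 0 1.5 0 0 0; 0 0 1.5 0 0 0;0 0 1.5 0 0 0;0 0 1.5 0 0 0;0 0 1.5 0 0 0",
)

```text
clock: 28.28
position: [0.5619, -0.0101, 0.1545]
ee_rot: [1.0, 0.016, 0.0, 0.0]
ft_force: [0.6, -0.7, 1.3]
grip_width: 0.281
```

Emit:
arm_command(
  targets="0 0 1.5 0 0 0; 0 0 1.5 0 0 0;0 0 1.5 0 0 0;0 0 1.5 0 0 0;0 0 1.5 0 0 0",
)

```text
clock: 28.9
position: [0.5618, -0.0101, 0.147]
ee_rot: [1.0, 0.016, 0.0, 0.0]
ft_force: [0.8, -1.0, 1.3]
grip_width: 0.281
```

Emit:
arm_command(
  targets="0 0 1.5 0 0 0; 0 0 1.5 0 0 0;0 0 1.5 0 0 0;0 0 1.5 0 0 0;0 0 1.5 0 0 0",
)

```text
clock: 29.52
position: [0.5619, -0.0101, 0.1396]
ee_rot: [1.0, 0.016, 0.0, 0.0]
ft_force: [1.5, -1.4, 1.0]
grip_width: 0.28
```

```bash
python3 v.py 20|head -1
```

```text
clk 29.625 p [ 0.5617 -0.0101  0.1394] F [ 1.24 -0.31  0.39] g 24.1 tool delta mm [85.9 -1.1 39.4] rot [ 0.     0.    -0.003] j [ 0.35  0.31 -0.48  1.73  0.16  1.13 -1.72]
```

View pics/20z.png

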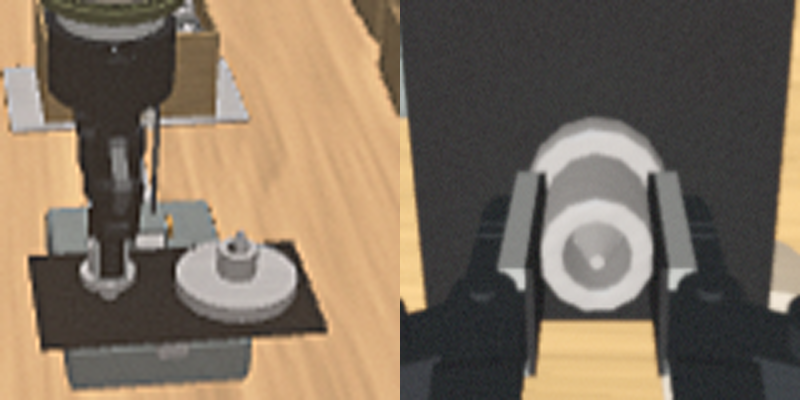

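Emit:
arm_command(
  targets="0 0 1.5 0 0 0; 0 0 1.5 0 0 0;0 0 1.5 0 0 0;0 0 1.5 0 0 0;0 0 1.5 0 0 0",
)

```text
clock: 30.25
position: [0.5618, -0.0101, 0.132]
ee_rot: [1.0, 0.016, -0.0, 0.0]
ft_force: [1.7, 0.1, 1.6]
grip_width: 0.279
```

Emit:
arm_command(
  targets="0 0 1.5 0 0 0; 0 0 1.5 0 0 0;0 0 1.5 0 0 0",
)

```text
clock: 30.62
position: [0.5618, -0.0101, 0.1275]
ee_rot: [1.0, 0.016, 0.0, 0.0]
ft_force: [1.1, 0.2, 0.3]
grip_width: 0.283
```

```bash
python3 v.py 21|head -1
```

```text
clk 30.725 p [ 0.5617 -0.0101  0.1274] F [ 0.87 -0.46  1.6 ] g 24.0 tool delta mm [85.9 -1.1 27.3] rot [ 0.     0.    -0.003] j [ 0.35  0.33 -0.48  1.74  0.17  1.11 -1.73]
```

View pics/21z.png

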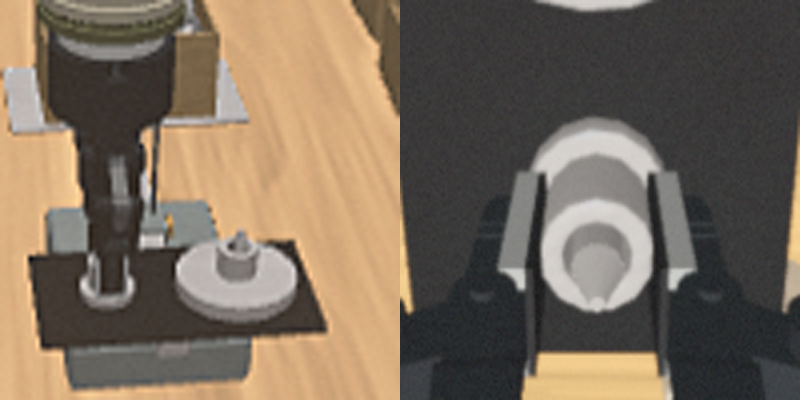

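Emit:
arm_command(
  targets="0 0 1.5 0 0 0; 0 0 1.5 0 0 0;0 0 1.5 0 0 0",
)

```text
clock: 31.1
position: [0.5618, -0.0099, 0.1231]
ee_rot: [1.0, 0.016, 0.0, -0.0]
ft_force: [2.0, 0.9, 1.9]
grip_width: 0.278
```

```bash
python3 v.py 22|head -1
```

```text
clk 31.2 p [ 0.5618 -0.0099  0.123 ] F [1.3  0.27 1.62] g 23.9 tool delta mm [85.8 -0.9 23. ] rot [-0.    -0.    -0.003] j [ 0.34  0.33 -0.48  1.75  0.17  1.1  -1.73]
```

View pics/22z.png

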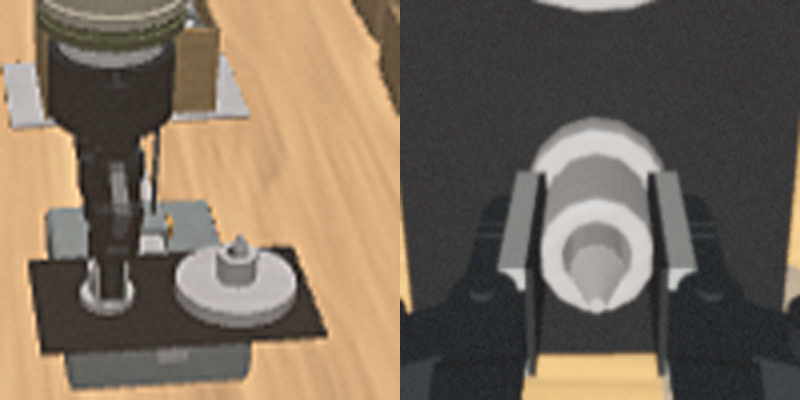

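Emit:
arm_command(
  targets="0 0 1.5 0 0 0; 0 0 1.5 0 0 0;0 0 1.5 0 0 0",
)

```text
clock: 31.58
position: [0.5619, -0.0097, 0.1186]
ee_rot: [1.0, 0.017, 0.0, -0.0]
ft_force: [0.7, 2.8, 2.4]
grip_width: 0.281
```

```bash
python3 v.py 23|head -1; python3 - <<'E'
from h import *
L=lambda n:pickle.load(open(f'pics/{n}.pkl','rb'))
for n in '22','23':
    c=L('w'+n); 
    i=cv2.cvtColor(c['frame'],cv2.COLOR_RGB2BGR)[225:315,210:310]
    cv2.imwrite('pics/%sy.png'%n,cv2.resize(i,None,fx=6,fy=6,interpolation=cv2.INTER_CUBIC))
p=obs()['position']
b=onz(c,(258.5,257.8),p[2]+.0104); print(b,p)
for dz in (0,.01,.013,.014,.015,.016): print(dz,proj(c,b+[0,0,dz])[0].round(1))
E
```

```text
clk 31.675 p [ 0.5618 -0.0097  0.1185] F [1.13 2.86 2.59] g 24.3 tool delta mm [85.7 -0.7 18.5] rot [-0.    -0.    -0.003] j [ 0.34  0.34 -0.48  1.75  0.17  1.09 -1.73]
[ 0.56389151 -0.01120265  0.12888063] [ 0.56182927 -0.00972676  0.11848063]
0 [258.5 257.8]
0.01 [258.5 269. ]
0.013 [258.5 272.7]
0.014 [258.5 273.9]
0.015 [258.5 275.2]
0.016 [258.5 276.5]
```

View pics/23z.png

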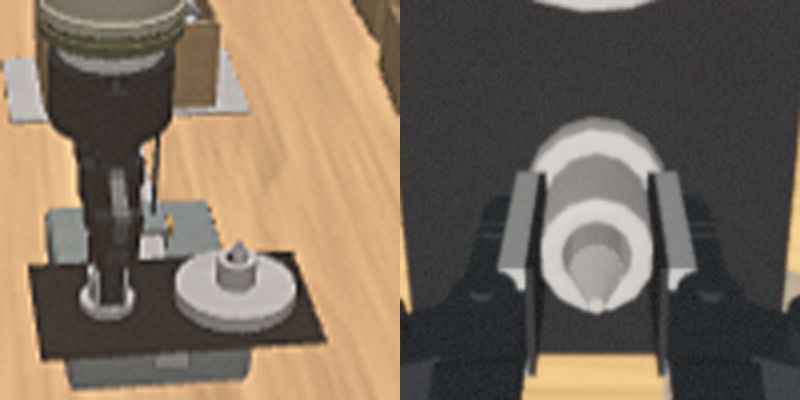

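View pics/23y.png

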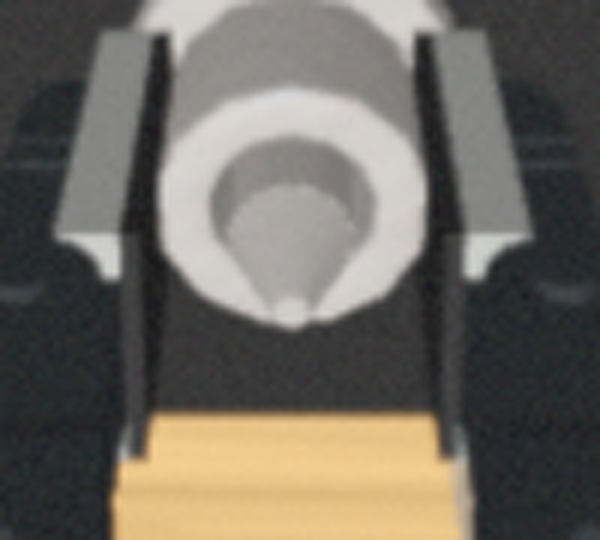

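Emit:
arm_command(
  targets="0 -0.4 1.5 0 0 0; 0 -0.4 1 0 0 0",
)

```text
clock: 31.92
position: [0.5618, -0.0094, 0.1161]
ee_rot: [1.0, 0.016, 0.0, 0.0]
ft_force: [2.0, 1.1, 2.5]
grip_width: 0.28
```

Emit:
arm_command(
  targets="0 0 0.7 0 0 0",
)

```text
clock: 32.05
position: [0.5618, -0.0093, 0.1154]
ee_rot: [1.0, 0.016, 0.0, 0.0]
ft_force: [1.2, 1.7, 2.7]
grip_width: 0.281
```

Emit:
arm_command(
  targets="0 0 0.8 0 0 0",
)

```text
clock: 32.17
position: [0.5618, -0.0093, 0.1146]
ee_rot: [1.0, 0.016, 0.0, 0.0]
ft_force: [1.5, 2.2, 2.6]
grip_width: 0.28
```

Emit:
arm_command(
  targets="0 0 0.7 0 0 0",
)

```text
clock: 32.3
position: [0.5618, -0.0092, 0.1139]
ee_rot: [1.0, 0.016, 0.0, -0.0]
ft_force: [0.8, 2.2, 3.4]
grip_width: 0.282
```

Emit:
arm_command(
  targets="0 0 0.6 0 0 0",
)

```text
clock: 32.42
position: [0.5618, -0.0091, 0.1133]
ee_rot: [1.0, 0.016, 0.0, -0.0]
ft_force: [0.7, 2.8, 3.0]
grip_width: 0.281
```

Emit:
arm_command(
  targets="0 0 0.6 0 0 0",
)

```text
clock: 32.55
position: [0.5619, -0.0091, 0.1132]
ee_rot: [1.0, 0.016, 0.0, 0.0]
ft_force: [-1.2, 2.3, 10.1]
grip_width: 0.28
```

Emit:
arm_command(
  targets="0 0 -1 0 0 0; 0 0 -1 0 0 0",
)

```text
clock: 32.8
position: [0.5618, -0.0093, 0.1147]
ee_rot: [1.0, 0.016, 0.0, 0.0]
ft_force: [1.6, 2.0, 2.8]
grip_width: 0.279
```

```bash
python3 v.py 24|head -1; python3 - <<'E'
from h import *
c=pickle.load(open('pics/w24.pkl','rb'))
i=cv2.cvtColor(c['frame'],cv2.COLOR_RGB2BGR)[225:315,210:310]
cv2.imwrite('pics/24y.png',cv2.resize(i,None,fx=6,fy=6,interpolation=cv2.INTER_CUBIC))
E
```

```text
clk 32.9 p [ 0.5618 -0.0093  0.1148] F [1.03 1.78 3.43] g 23.4 tool delta mm [85.7 -0.3 14.8] rot [ 0.    -0.    -0.003] j [ 0.34  0.34 -0.48  1.76  0.17  1.09 -1.73]
```

View pics/24y.png

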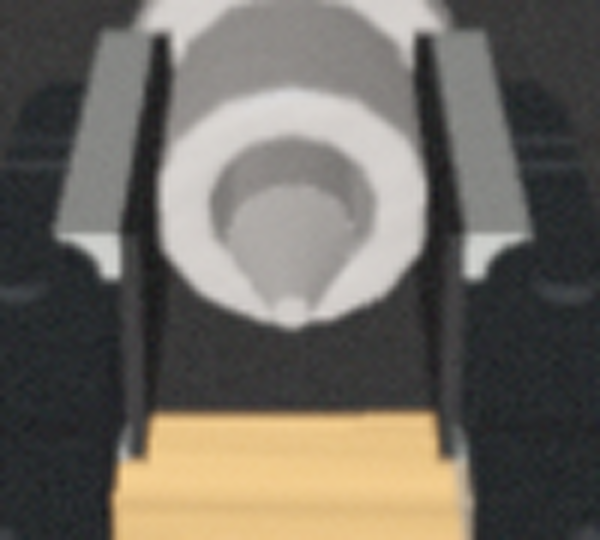

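Emit:
arm_command(
  targets="0 0.3 -2 0 0 0; 0 0.3 -2 0 0 0; 0 0.3 -2 0 0 0; 0 0 -2 0 0 0; 0 0 -2 0 0 0",
)

```text
clock: 33.52
position: [0.5617, -0.0105, 0.1247]
ee_rot: [1.0, 0.016, -0.0, 0.0]
ft_force: [1.7, 1.8, 0.5]
grip_width: 0.28
```

Emit:
arm_command(
  targets="0 0.2 -2 0 0 0; 0 0 -2 0 0 0; 0 0 -1.5 0 0 0; 0 0 0 0 0 0",
)

```text
clock: 34.02
position: [0.5617, -0.0106, 0.1302]
ee_rot: [1.0, 0.016, -0.0, 0.0]
ft_force: [1.1, 1.1, -0.3]
grip_width: 0.279
```

```bash
python3 v.py 25|head -1
```

```text
clk 34.125 p [ 0.5617 -0.0106  0.1301] F [ 2.13  0.54 -0.11] g 24.0 tool delta mm [85.9 -1.6 30.1] rot [ 0.     0.    -0.003] j [ 0.35  0.32 -0.48  1.74  0.16  1.12 -1.72]
```

Force is about zero; release.

Emit:
arm_command(
  targets="0 0 0 0 0 0; 0 0 0 0 0 0; 0 0 0 0 0 0",
  grip=48,
)

```text
clock: 34.5
position: [0.5616, -0.0104, 0.1301]
ee_rot: [1.0, 0.016, -0.0, 0.0]
ft_force: [1.4, -0.1, 0.6]
grip_width: 0.564
```

Emit:
arm_command(
  targets="0 0 -8 0 0 0; 0 0 -30 0 0 0; 0 0 -40 0 0 0; 0 0 -20 0 0 0; 0 0 0 0 0 0",
)

```text
clock: 35.12
position: [0.5627, -0.0102, 0.2302]
ee_rot: [1.0, 0.016, 0.002, 0.0]
ft_force: [0.0, -0.5, -0.3]
grip_width: 0.563
```

Emit:
arm_command(
  targets="50 10 0 0 0 0; 40 10 0 0 0 0; 0 0 0 0 0 0; 0 0 0 0 0 0; 0 0 0 0 0 0",
)

```text
clock: 35.75
position: [0.6518, -0.0271, 0.2283]
ee_rot: [1.0, 0.017, -0.0, 0.0]
ft_force: [-0.2, 0.1, -0.0]
grip_width: 0.562
```

```bash
python3 v.py 26|head -1
```

```text
clk 35.85 p [ 0.6519 -0.0273  0.2286] F [-0.3   0.92  0.58] g 48.1 tool delta mm [ -3.8 -21.3 128.6] rot [ 0.    -0.    -0.003] j [ 0.31  0.44 -0.46  1.38  0.2   1.37 -1.69]
```

View pics/w26.png

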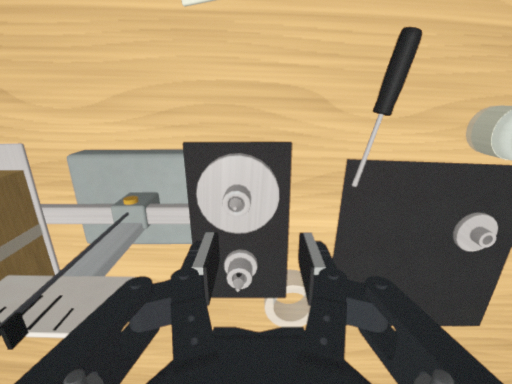

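View pics/26z.png

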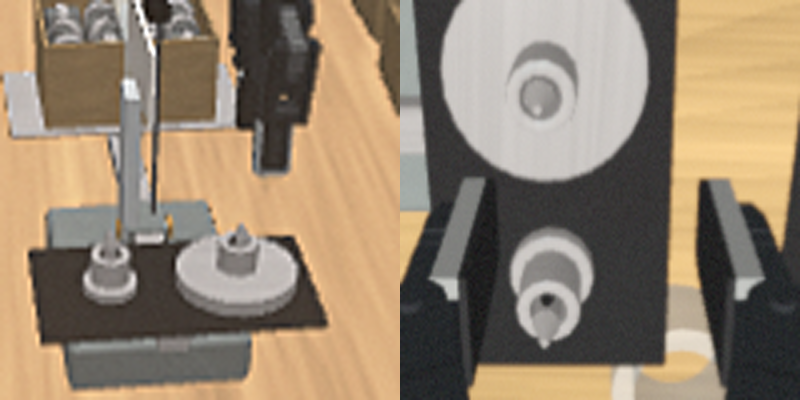

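Emit:
arm_command(
  targets="0 0 -40 0 0 0; 0 0 -40 0 0 0; 0 -30 -20 0 0 0; 0 -30 0 0 0 0; 0 0 0 0 0 0",
)

```text
clock: 36.48
position: [0.6498, 0.0359, 0.329]
ee_rot: [1.0, 0.019, 0.001, -0.001]
ft_force: [-0.8, -1.1, -1.0]
grip_width: 0.562
```

Emit:
arm_command(
  targets="0 0 0 0 0 0; 0 0 0 0 0 0; 0 0 0 0 0 0",
)

```text
clock: 36.85
position: [0.6505, 0.0317, 0.3281]
ee_rot: [1.0, 0.016, -0.0, 0.0]
ft_force: [0.8, 0.7, -0.4]
grip_width: 0.564
```

```bash
python3 v.py 27|head -1; python3 - <<'E'
from h import *
t=shot('top','t27')
a=[cv2.resize(cv2.cvtColor(pickle.load(open(f'pics/{n}.pkl','rb'))['frame'],cv2.COLOR_RGB2BGR)[160:205,165:235],None,fx=5.5,fy=5.5,interpolation=cv2.INTER_CUBIC) for n in('t13','t27')]
cv2.imwrite('pics/tp27.png',np.hstack(a))
E
```

```text
clk 36.95 p [0.6505 0.032  0.3281] F [-0.18 -0.8   0.24] g 47.9 tool delta mm [ -4.2  38.1 228.2] rot [ 0.     0.    -0.004] j [ 0.22  0.41 -0.49  1.21  0.19  1.57 -1.78]
```

View pics/w27.png

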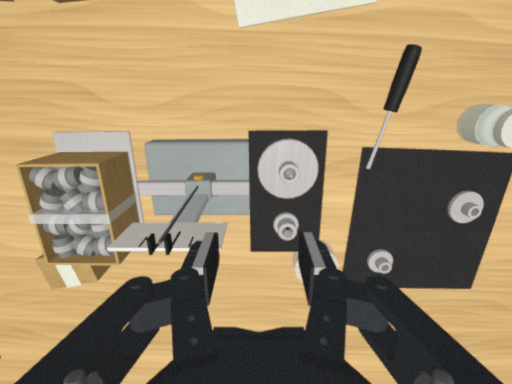

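View pics/tp27.png

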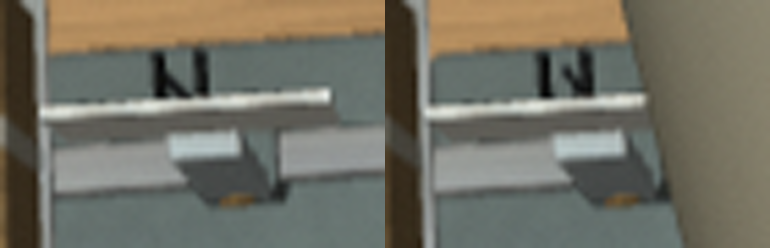

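```bash
python3 - <<'E'
from h import *
c=pickle.load(open('pics/w27.pkl','rb'))
i=cv2.cvtColor(c['frame'],cv2.COLOR_RGB2BGR)[170:260,110:230]
cv2.imwrite('pics/w27z.png',cv2.resize(i,None,fx=6,fy=6,interpolation=cv2.INTER_CUBIC))
L=lambda n:pickle.load(open(f'pics/{n}.pkl','rb'))
def g(c):return cv2.cvtColor(c['frame'],cv2.COLOR_RGB2GRAY).astype(np.float32)
def match(a,b,box,sr=14):
    x0,y0,x1,y1=box; t=a[y0:y1,x0:x1]; k=8
    S=b[y0-sr:y1+sr,x0-sr:x1+sr]
    r=cv2.matchTemplate(cv2.resize(S,None,fx=k,fy=k,interpolation=cv2.INTER_CUBIC),cv2.resize(t,None,fx=k,fy=k,interpolation=cv2.INTER_CUBIC),cv2.TM_CCOEFF_NORMED)
    _,v,_,p=cv2.minMaxLoc(r); return (p[0]/k-sr,p[1]/k-sr,round(v,3))
for n in('s13','s26','s27'): print(n,match(g(L('side0')),g(L(n)),(236,182,256,202)),match(g(L('side0')),g(L(n)),(236,115,268,155)))
E
```

```text
s13 (0.125, 4.25, 0.988) (-0.5, -3.5, 0.811)
s26 (0.0, 6.375, 0.861) (-0.25, -5.5, 0.72)
s27 (0.0, 6.375, 0.861) (-0.25, -5.5, 0.718)
```

View pics/w27z.png

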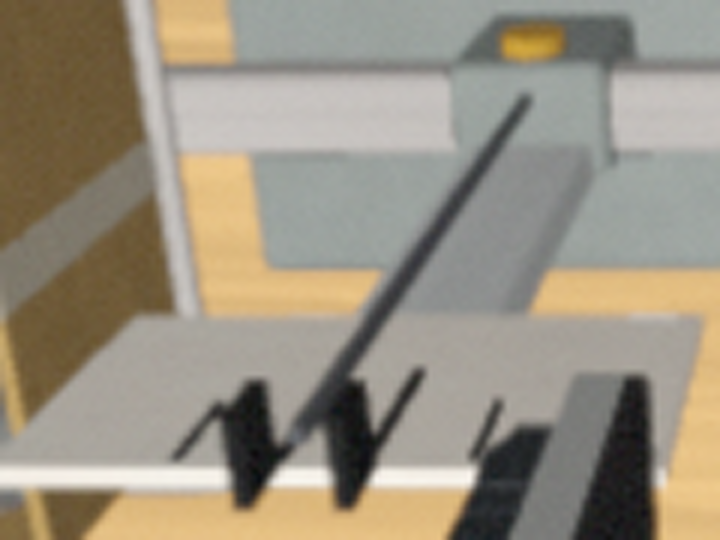

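```bash
python3 -c "
from workcell import manip
print(manip.hand_in())"
```

```text
the job is handed in; nothing more can be done
None
```

The 500 g weight is on the far spindle and the 100 g on the near one, in that order. The beam floats level, but I pushed too hard on the 500 g weight for a moment.

- **Choosing the weight:** with only the 500 g on, two measurements gave about 75 g and 140 g still missing. Both are nearest to 100 g.
- **Home on the plate:** the spindle tips stood about 11 mm above the 500 g hub (12 mm expected) and about 16 mm above the 100 g hub (16 mm expected). Neither changed when I pushed further.
- **Level:** in the last pictures the pointer is in the fork gap, the beam is still, and I estimate a tilt of about -0.01 rad. Two side pictures about 1 s apart were identical.
- **Left alone:** the 200 g and 300 g weights are on the counter mat, and I saw no change to the carton or the other things. The gripper is clear. I handed in at about 37 s.

**What went wrong:** the 500 g weight was already home when I sent two pressing steps together. The hand force reached about 31 N for a fraction of a second before I backed off. With the weight and the leaf grip added, the load on the pan may have passed its 40 N bearing limit. The 100 g weight peaked at about 10 N.

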